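# Move a template to the other fold-down hook

## Robot

A 6-joint arm with a two-finger parallel gripper is mounted at the origin on a cart in front of the work surface, level with it; the furniture and walls round the work are solid. World frame = base frame: x ahead of the robot, y to its left, z up, the work surface at z = 0. Lengths are in mm, angles in rad, forces in N, time in s.
With the tool pointing down it reaches from about 275 to 750 mm from the base axis. Payload 10.2 kg.
Tool frame: the origin (TCP) lies midway between the tips of the shut fingers; the grasp point (between the pads) lies grip_depth behind it (grip_depth is the distance from the TCP to the grasp point, in mm); z points along the fingers, y is the line along which they close (so a half turn about z gives the same grasp; the last joint's range is limited). The gripper opens to 85 mm and grips with 20 to 120 N. Pads are 22 mm wide; open, the fingers measure 114 mm over their backs; the gripper's body (76 mm by 85 mm) begins 54 mm behind the grasp point. The pads swing forward as they close: fully open they stand 13 mm farther back than shut.
Start: joints at [-1.419, 0.313, 1.498, -0, 1.331, -0.223], TCP at [192.183, -488.566, 231.294] pointing down, gripper open.
Joint ranges: [-2.94, 2.94], [-0.97, 2.17], [0.19, 2.56], [-1.23, 4.37], [0.02, 3.11], [-2.88, 2.88]. Speed limits (rad/s): [2.39, 2.39, 3.01, 3.14, 3.14, 3.14].

## Interface

Orientations are given as a unit quaternion [w, x, y, z].
In Python, from rig import * gives the robot as it stands.
- The arm moves only by the tool servo_tool, never from a script. Its argument "commands" is a list of rows, each a list of 3 entries, a list of its own where there are three numbers: the gripper command: -1 is fully open, 1 is shut, values between are in proportion, then the shift along the tool's x, y, z in m, then the turn, a rotation vector about the tool's x, y, z in units of 6 degrees (1.0 is 6 degrees). In form: [[grip, [dx, dy, dz], [ax, ay, az]], ...]. A call has 1 to 10 rows; each row shifts and turns the commanded pose from where the row before left it, along the tool's axes as they then stand; what a row does not reach is not made up. A row lasts 1/12 s, in which the tool goes at most 41.7 mm and 7.16 degrees, less where a joint would pass 70% of its speed; a pose out of reach is approached as far as the arm can. A call is refused whole if a number of a shift passes 0.0417 or a number of a turn 1, either way. A call with a gripper value outside its range is refused whole. The fingers move at their own pace and stop on an object; "squeeze" is the grip in N (left out, the last holds). Time passes only in rows, so rows that do not move let the fingers close. It gives the time, the measured TCP pose, the force, the opening and the grip force at its end, in the units of the state.
- sense(): the state, without advancing time (a new reading comes with each control period).
- capture(name): name is "scene" or "top" or "wrist"; returns a dict with "pixels" (420x560x3 uint8, red, green, blue), "z_map" (420x560 float32, mm along the optical axis (not along the pixel's ray), 0 where there is no reading), "fx", "fy", "cx", "cy" (pixels), "rvec" (rotation vector, rad) and "tvec" (3), from world to camera coordinates, as OpenCV has them; the wrist camera has in their place "T_tool_cam" (4x4, takes a point from camera to tool coordinates, whose origin is the TCP and whose axes are the flange's). Camera axes: x right, y down, z forward; pixel columns grow to the right and rows downward; lengths in mm; the calibration is good to about 2 mm. A picture is of the moment at which its call begins: read the wrist's pose just before it.
- finish_job(): hands the job in; it is judged then, once.
The state is a dict: "time_s": time; "joints": joint angles; "dq": joint speeds; "tau": joint torques, N m; "eef_pos": TCP position; "ee_rot": TCP orientation; "force": force on the tool from outside, world axes, zero at the start; "wrist_torque": the same for the moment, N m; "grip_width": opening from 0.0 (shut) to 1.0 (fully open); "grip_force": force on a finger pad.
Only numpy, scipy, OpenCV 4.12 (cv2) and the standard library are available. Lean on these libraries where they do the work, as an engineer would, in place of code of your own. Each camera call takes 0.05 s, during which the arm holds its last target. There are 200 camera calls.

## Task

Move the plywood template from the green-plated hook to the blue-plated one. First swing the blue hook's folded arm down and press it firmly home onto its stop, with clearly more force than its stiff hinge drags (about 15 N at the knob, held a moment, never over 20 N), then hang the template on it by its hole; last, swing the emptied green arm up flat against its board. Treat both hooks gently, do not drop the template, and leave everything else where it is.

Things in the scene. Friction and masses are not known exactly. Their poses are not given: they have to be found in the camera images.
- board_a: Fixed stand with the green-plated hook: upright plywood panel 110 wide, 18 thick, top edge 190 mm above the bench, on a foot 130 wide, 18 high, from 35 mm before to 75 behind the panel's front face. Origin on the bench below the middle of that face; z up, x into the panel (the hook stands out to -x), y along it. At the start its arm is swung out and carries the template.
- board_b: Fixed stand with the blue-plated hook, same build and axes as board_a. At the start its arm is folded up and empty. The two may stand either way round, left or right, each turned up to 0.25 rad.
- a_pivot (a point): Hinge axis of the green hook's arm, at [-20, 0, 150] mm in board_a's frame, along the board's y. The arm stays where it is left: its hinge is stiff by friction (about 2 N at the knob). Folded it points up along the panel, knob above the panel's top edge; swung out it points to the board's -x, rising about 4 degrees to the knob.
- b_pivot (a point): Hinge axis of the blue hook's arm, at [-20, 0, 150] mm in board_b's frame; as on the green hook, but swung out the arm may rise 3 to 18 degrees to its knob.
- a_knob (a point): Centre of the black barrel-shaped cross knob, 16 mm in diameter and 18 mm long along the board's y, at the end of the green hook's arm, a 9 mm round steel rod; 72 mm from the hinge axis. The swung-out stop lies 1.50 rad from upright, the folded stop at upright.
- b_knob (a point): Knob centre on the blue hook's arm, same sizes as the green one. Its stops are set by a screw and not measured: the swung-out stop lies somewhere from 1.26 to 1.52 rad from upright; found folded, the arm stands somewhere between 0.24 rad leaning back over the panel and 0.14 rad leaning out.
- a_knuckle (a joint): Spring knuckle carrying the green hook's hinge: 0 unloaded, about 0.0007 rad per newton across the arm at the knob, positive when the arm is pushed out and down, negative when pushed up to the panel. Beyond 0.0144 rad either way (20 N at the knob) it is overstrained.
- b_knuckle (a joint): Same spring knuckle on the blue hook, 0.0007 rad per newton at the knob, positive when the arm is pushed out and down. The hinge's own friction gives up to 0.002 before the stop is reached, 15 N on the stop 0.0108; beyond 0.0144 either way (20 N) it is overstrained. The reading is too noisy (about 0.01) to steer by: feel the force.
- template: Upright plywood template 12 mm thick, 64 wide, 140 to 280 g. Origin at the centre of its 32 mm hanging hole, hole axis x, y across, z up. Body reaches 22 mm above the hole's centre, then a grip tab 36 mm wide (along y) from 22 to 51 mm; below, 67 mm down. Hangs with the hole's centre about 11 mm below the rod's axis, at the start 40 mm out from the hinge axis.
- wax_tin: Bystander: flat round green and white tin, 69 mm across, 32 high; origin under its centre.
- turned_box: Bystander: small turned wooden box with lid, 57 mm across, 66 high; origin under its centre.
- turned_bowl: Bystander: turned wooden bowl, 116 mm across, 48 high; origin under its centre.
- candle_cup: Bystander: pale turned candlestick, 64 mm across, 107 high, behind or between the stands; origin under its centre.
- spinning_top: Bystander: dark red spinning top, 45 mm across, 53 high; origin under its centre.
- tape_measure: Bystander: yellow tape measure, 34x70x62 mm; origin under its centre.
Not all that is in view belongs to the job. Of the things like the template, leave any that is black; of the rest the larger one is meant.

How it is judged:
By the outcome, as a careful person would: the job done as asked, in the order asked, and still so for the second after the job is handed in, with the robot touching nothing.
It also fails if it takes over 72 s, if anything falls off the work surface, if the arm or the gripper's body presses on something with over 40 N, if the wrist force passes 120 N, or if a joint passes its speed limit or range.

## Working session

There is one attempt and no reset: what is moved stays moved. The work goes in short steps, Python scripts to look and compute and a tool call to move; the robot and the scene stay as the last step left them, time stands still between calls to the robot, and variables do not carry over. Pictures are saved under pics/ and viewed, at most 10 in all, crops included, and the job is handed in when it is done.

Besides the shell and the picture viewer there is one more tool, called by a JSON object that holds its "api" and its "payload". servo_tool: Moves the arm, as the interface text tells. Its arguments: {"type":"object","properties":{"commands":{"type":"array"},"squeeze":{"type":"number"}},"required":["commands"]}

```bash
mkdir -p pics; ls; python3 - <<'E'
from rig import *
import cv2,numpy as np,pickle
s=sense();print({k:s[k] for k in('time_s','eef_pos','ee_rot','force','grip_width')})
for n in("scene","top"):
    c=capture(n);pickle.dump(c,open(n+'.pkl','wb'))
    cv2.imwrite(f'pics/{n}.png',cv2.resize(c['pixels'][:,:,::-1],(784,588)))
    print(n,c['fx'],c['rvec'],c['tvec'])
E
```

```text
pics
{'time_s': 0.0, 'eef_pos': array([ 192.14112843, -488.30339406,  230.73769406]), 'ee_rot': array([-6.45206042e-04,  9.82496453e-01,  1.86280172e-01,  4.29064894e-05]), 'force': array([-0.33893988, -0.06829725,  0.20736067]), 'grip_width': 0.9982867143813375}
scene 457.62215845274795 [ 1.06897682 -2.44124606  0.96133681] [ 389.40305065  402.72264063 1117.23887955]
top 399.55643751850084 [ 1.94656147 -2.2809045   0.2347683 ] [  73.84800829  593.92526714 1052.97678012]
```

View pics/scene.png

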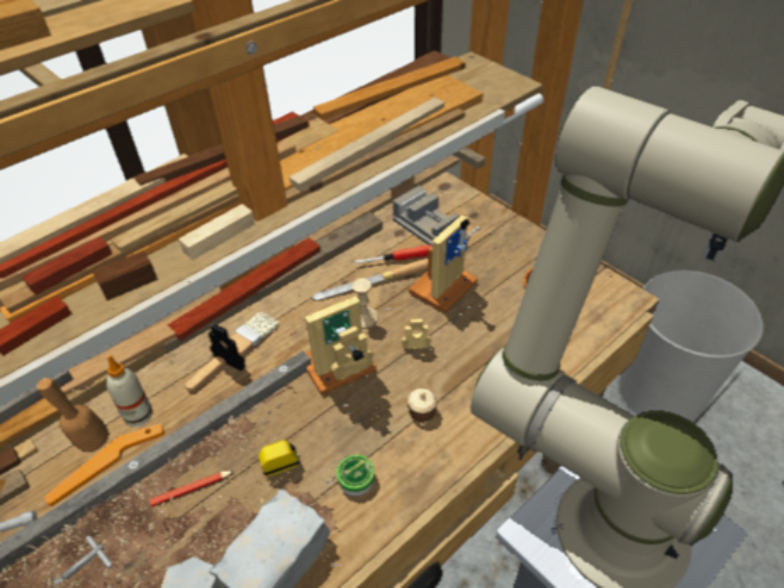

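View pics/top.png

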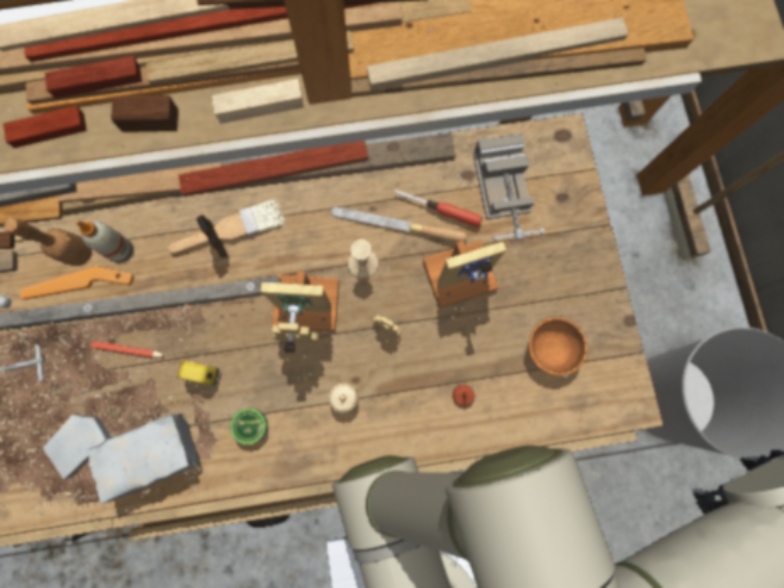

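The scene picture shows the green board with the template at about (340,345) and the blue board with its folded arm at (455,255). A small decoy stands at (415,335) and a black one at (225,345). Next I measure from the depth map.

```bash
cat > h.py <<'E'
import numpy as np,cv2,pickle
from scipy.spatial.transform import Rotation as R
def cloud(c,T=None):
    z=c['z_map'];v,u=np.mgrid[:z.shape[0],:z.shape[1]]
    P=np.dstack([(u-c['cx'])/c['fx']*z,(v-c['cy'])/c['fy']*z,z])
    if T is None:
        Rm=cv2.Rodrigues(np.array(c['rvec'],float))[0]; W=(P-np.array(c['tvec']))@Rm
    else: W=P@T[:3,:3].T+T[:3,3]
    W[z<=0]=np.nan
    return W
def toolT(s):
    q=s['ee_rot'];T=np.eye(4);T[:3,:3]=R.from_quat(q[[1,2,3,0]]).as_matrix();T[:3,3]=s['eef_pos'];return T
E
python3 - <<'E'
from h import *
for n in("top","scene"):
    c=pickle.load(open(n+'.pkl','rb'));W=cloud(c)
    for nm,(u,v) in dict(A=(293,290),B=(475,255)).items() if n=="top" else dict(A=(338,320),B=(455,240)).items():
        u=int(u/1.4);v=int(v/1.4);S=W[v-30:v+30,u-30:u+30].reshape(-1,3)
        S=S[np.isfinite(S[:,0])]
        m=S[(S[:,2]>183)&(S[:,2]<197)]
        r=cv2.minAreaRect(m[:,:2].astype(np.float32));print(n,nm,len(m),m.mean(0).round(1),r)
        k=S[S[:,2]>197];print('  above',len(k),k.mean(0).round(1) if len(k) else'', k.max(0).round(1) if len(k) else'',k.min(0).round(1) if len(k) else'')
        if n=="top": 
            d=S[(S[:,2]>8)&(S[:,2]<26)];print('  foot',cv2.minAreaRect(d[:,:2].astype(np.float32)))
E
```

```text
top A 435 [597.9 140.4 191.2] ((579.3021850585938, 145.015380859375), (109.85999298095703, 82.94896697998047), 78.30545806884766)
  above 3 [542.9 147.4 197.3] [547.3 159.8 197.5] [539.8 138.7 197.1]
  foot ((652.5482788085938, 154.3480224609375), (178.17184448242188, 160.5530242919922), 76.66107940673828)
top B 343 [ 618.9 -193.9  190.6] ((607.9655151367188, -196.54739379882812), (44.578426361083984, 110.29948425292969), 8.22834300994873)
  above 56 [ 586.3 -198.8  228.1] [ 595.5 -190.3  234.4] [ 579.1 -209.1  197.9]
  foot ((668.4681396484375, -226.43490600585938), (170.397216796875, 185.71072387695312), 80.00543212890625)
scene A 306 [590.8 142.5 188.5] ((575.6085205078125, 143.0608367919922), (110.31700134277344, 86.29595184326172), 80.13080596923828)
  above 0   
scene B 166 [ 612.7 -189.2  187.8] ((604.3585815429688, -196.91375732421875), (45.19026565551758, 113.94364166259766), 7.887899398803711)
  above 49 [ 582.  -198.3  219.8] [ 589.6 -190.2  230.7] [ 574.1 -209.7  197.4]
```

```bash
python3 - <<'E'
from h import *
from scipy.optimize import minimize
for n in("top","scene"):
    c=pickle.load(open(n+'.pkl','rb'));W=cloud(c).reshape(-1,3);W=W[np.isfinite(W[:,0])]
    for nm,g in dict(A=(600,142,-.15),B=(620,-193,.14)).items():
        m=W[(abs(W[:,2]-190)<6)&(abs(W[:,0]-g[0])<40)&(abs(W[:,1]-g[1])<80)][:,:2]
        if nm=="B": 
            k=(abs(W[:,0]-590)<40)&(abs(W[:,1]+195)<50)&(W[:,2]>197); K=W[k]
        # line x = a + b*y, robust: 
        vx,vy,x0,y0=cv2.fitLine(m[m[:,0]>g[0]-30].astype(np.float32),cv2.DIST_WELSCH,0,.01,.01).ravel()
        for _ in range(3):
            nrm=np.array([vy,-vx]);nrm*=np.sign(nrm[0]);d=(m-[x0,y0])@nrm
            i=m[abs(d)<14];vx,vy,x0,y0=cv2.fitLine(i.astype(np.float32),cv2.DIST_HUBER,0,.01,.01).ravel()
        nrm=np.array([vy,-vx]);nrm*=np.sign(nrm[0]);t=np.array([-nrm[1],nrm[0]])
        d=i@nrm;e=i@t
        print(n,nm,'yaw',np.arctan2(nrm[1],nrm[0]).round(4),'d pct',np.percentile(d,[1,5,50,95,99]).round(1),'e',np.percentile(e,[.5,99.5]).round(1),'mid',(np.median(d)*nrm+e.min()/2*t+e.max()/2*t).round(1))
        O=(np.median(d)-9)*nrm+(np.percentile(e,.5)+np.percentile(e,99.5))/2*t
        print('  origin',O.round(1))
        L=W.copy();L[:,:2]=np.c_[(W[:,:2]-O)@nrm,(W[:,:2]-O)@t]
        if nm=="B":
            k=L[(L[:,2]>196)&(abs(L[:,0])<60)&(abs(L[:,1])<30)&(L[:,2]<260)];print('  knob local',k.min(0).round(1),k.max(0).round(1),np.median(k,0).round(1))
        else:
            for lo,hi in((182,200),(140,170)):
                k=L[(L[:,0]<-25)&(L[:,0]>-140)&(abs(L[:,1])<50)&(L[:,2]>lo)&(L[:,2]<hi)];print('  tmpl',lo,np.percentile(k,[2,50,98],axis=0).round(1).tolist())
E
```

```text
top A yaw -0.2184 d pct [555.2 556.8 565.  574.1 575.2] e [212.6 321.3] mid [609.5 138.7]
  origin [600.6 140.1]
  tmpl 182 [[-62.9, -17.7, 183.5], [-57.8, -1.6, 193.5], [-50.8, 15.7, 197.2]]
  tmpl 140 [[-97.8, -31.6, 145.6], [-64.0, -0.8, 161.1], [-26.1, 30.5, 167.8]]
top B yaw 0.1537 d pct [572.7 574.6 582.5 591.3 592.5] e [-341.  -232.6] mid [ 619.6 -194.8]
  origin [ 610.6 -195.6]
  knob local [-31.9  -9.9 197.9] [-16.2   8.6 234.4] [-24.9   0.8 229.2]
scene A yaw -0.2166 d pct [553.4 554.4 562.  571.1 573. ] e [211.2 319.4] mid [605.8 138. ]
  origin [597.1 140.2]
  tmpl 182 [[-63.4, -15.4, 183.0], [-60.0, 0.6, 189.6], [-49.9, 17.0, 193.6]]
  tmpl 140 [[-96.5, -31.8, 141.1], [-63.5, 2.1, 158.3], [-25.5, 31.4, 169.3]]
scene B yaw 0.1867 d pct [558.3 561.  569.4 578.5 580.4] e [-361.8 -250.4] mid [ 616.3 -195.3]
  origin [ 607.4 -196.8]
  knob local [-32.4  -7.7 196.1] [-17.8  10.6 230.7] [-25.4   4.4 222.6]
```

```bash
cat >> h.py <<'E'
def plan(s,target,yaw,n,pitch=0):
    "rows of n steps from measured pose to target (mm); tool z down, tool x along yaw, then pitched about tool y"
    Rt=R.from_euler('z',yaw)*R.from_euler('x',np.pi)*R.from_euler('y',pitch)
    T=toolT(s);R0=R.from_matrix(T[:3,:3]);rv=(R0.inv()*Rt).as_rotvec()
    d=np.array(target)-T[:3,3]
    print('turn units total',(rv/np.radians(6)).round(3),'dist',np.linalg.norm(d).round(1),'turn then shift: tool shift m',(Rt.inv().apply(d)/1000).round(4),'| no turn',(R0.inv().apply(d)/1000).round(4))
E
python3 - <<'E'
from h import *;from rig import *
s=sense();c=capture('wrist');print(c['T_tool_cam'].round(3),c['fx'],c['cx'],s['joints'].round(3))
import math
def loc(O,yaw,x,y): return [O[0]+x*math.cos(yaw)-y*math.sin(yaw),O[1]+x*math.sin(yaw)+y*math.cos(yaw)]
print(loc((609,-196),.16,-90,0))
plan(s,loc((609,-196),.16,-90,0)+[330],.16,1)
E
```

```text
[[-0.0000e+00 -9.6500e-01 -2.6200e-01  6.4638e+01]
 [ 1.0000e+00  0.0000e+00 -1.0000e-03 -7.4700e-01]
 [ 1.0000e-03 -2.6200e-01  9.6500e-01 -1.4338e+02]
 [ 0.0000e+00  0.0000e+00  0.0000e+00  1.0000e+00]] 333.75770893021195 279.8815592758126 [-1.419  0.313  1.498  0.     1.331 -0.223]
[520.1495444961936, -210.33863859528213]
turn units total [-1.100e-02 -1.000e-03  2.051e+00] dist 441.3 turn then shift: tool shift m [ 0.3681 -0.2222 -0.0992] | no turn [ 0.407  -0.1387 -0.0989]
```

{"api": "servo_tool", "payload": {"commands": [[1, [0, 0, -0.033], [0, 0, 0.7]], [1, [0, 0, -0.033], [0, 0, 0.7]], [1, [0, 0, -0.033], [0, 0, 0.65]], [1, [0.033, -0.02, 0], [0, 0, 0]], [1, [0.033, -0.02, 0], [0, 0, 0]], [1, [0.033, -0.02, 0], [0, 0, 0]], [1, [0.033, -0.02, 0], [0, 0, 0]], [1, [0.033, -0.02, 0], [0, 0, 0]], [1, [0.033, -0.02, 0], [0, 0, 0]]]}}

```text
time_s: 0.9
eef_pos: [369.6, -337.0, 330.2]
ee_rot: [-0.0, 0.997, 0.08, -0.0]
force: [0.8, -1.1, 0.4]
grip_width: -0.002
grip_force: 0.0
```

{"api": "servo_tool", "payload": {"commands": [[1, [0.033, -0.02, 0], [0, 0, 0]], [1, [0.033, -0.02, 0], [0, 0, 0]], [1, [0.033, -0.02, 0], [0, 0, 0]], [1, [0.033, -0.02, 0], [0, 0, 0]], [1, [0.033, -0.02, 0], [0, 0, 0]], [1, [0, 0, 0], [0, 0, 0]], [1, [0, 0, 0], [0, 0, 0]]]}}

```text
time_s: 1.48
eef_pos: [516.3, -212.2, 329.6]
ee_rot: [-0.0, 0.997, 0.081, -0.0]
force: [0.6, -1.1, 0.4]
grip_width: 0.001
grip_force: 0.0
```

```bash
cat >> h.py <<'E'
def wcloud(s,c): return cloud(c,toolT(s)@c['T_tool_cam'])
E
python3 - <<'E'
from h import *;from rig import *
s=sense();c=capture('wrist');print(s['time_s'],s['eef_pos'].round(1),s['ee_rot'].round(3),s['force'].round(2),s['grip_width'],s['joints'].round(2))
pickle.dump((s,c),open('w1.pkl','wb'));cv2.imwrite('pics/w1.png',c['pixels'][:,:,::-1])
W=wcloud(s,c).reshape(-1,3);W=W[np.isfinite(W[:,0])]
m=W[(abs(W[:,2]-190)<5)&(abs(W[:,0]-620)<40)&(abs(W[:,1]+195)<80)]
print(len(m),cv2.minAreaRect(m[:,:2].astype(np.float32)))
E
```

```text
1.4833 [ 516.3 -212.2  329.6] [-0.     0.997  0.081 -0.   ] [ 0.6  -1.1   0.35] 0.000993416584644762 [-0.6   0.34  1.2  -0.    1.6   0.81]
3420 ((618.058349609375, -194.34823608398438), (19.913471221923828, 110.00133514404297), 9.763123512268066)
```

View pics/w1.png

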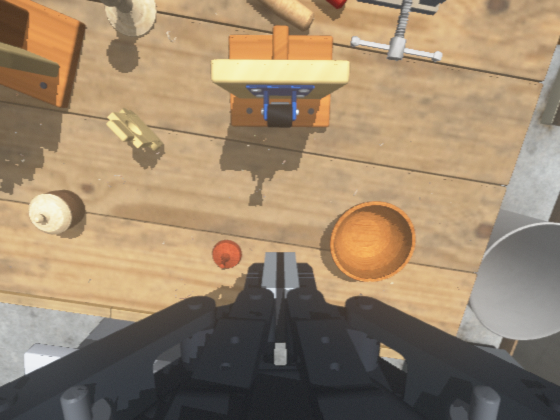

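```bash
cat >> h.py <<'E'
OB=np.array([609.2,-195.9]);YB=.167
OA=np.array([599.5,140.1]);YA=-.217
def toloc(W,O,y):
    c,s=np.cos(y),np.sin(y);L=np.array(W,float).copy();d=L[...,:2]-O
    L[...,0]=d@[c,s];L[...,1]=d@[-s,c];return L
def world(p,O,y):
    c,s=np.cos(y),np.sin(y);return [O[0]+p[0]*c-p[1]*s,O[1]+p[0]*s+p[1]*c,p[2]]
E
python3 - <<'E'
from h import *
s,c=pickle.load(open('w1.pkl','rb'))
L=toloc(wcloud(s,c),OB,YB)[85:135,250:310].reshape(-1,3)
k=L[(L[:,2]>205)&(L[:,0]<5)];print(len(k),np.percentile(k,[1,50,99],axis=0).round(1))
from scipy.optimize import least_squares
f=lambda p:np.hypot(k[:,0]-p[0],k[:,2]-p[1])-8
r=least_squares(f,[-25,222],loss='soft_l1');print(r.x,np.arctan2(-20-r.x[0],r.x[1]-150))
plan(s,world((6,0,330),OB,YB),YB,1)
print(np.array(world((0,0,0),OB,YB)), toolT(s)[:3,0])
E
```

```text
570 [[-32.   -8.1 223.7]
 [-24.5   0.3 229.2]
 [-16.9   8.8 231.5]]
[-24.61112362 222.33153298] 0.06366368885067736
turn units total [-0.007  0.009 -0.037] dist 100.3 turn then shift: tool shift m [ 0.1003 -0.0007 -0.0004] | no turn [ 0.1003 -0.001  -0.0005]
[ 609.2 -195.9    0. ] [ 9.86718654e-01  1.62436029e-01 -9.13708822e-04]
```

The wrist view shows the blue panel at (280,72) and the folded knob at (280,115). The knob centre is at local (-24.6, 0, 222). Next I go behind the knob with shut fingers and push it out.

{"api": "servo_tool", "payload": {"commands": [[1, [0.034, 0, 0], [0, 0, 0]], [1, [0.034, 0, 0], [0, 0, 0]], [1, [0.032, -0.001, 0], [0, 0, 0]], [1, [0, 0, 0.03], [0, 0, 0]], [1, [0, 0, 0.03], [0, 0, 0]], [1, [0, 0, 0.03], [0, 0, 0]], [1, [0, 0, 0.015], [0, 0, 0]], [1, [0, 0, 0.01], [0, 0, 0]], [1, [0, 0, 0], [0, 0, 0]]]}}

```text
time_s: 2.28
eef_pos: [612.9, -197.5, 213.5]
ee_rot: [-0.001, 0.997, 0.079, -0.001]
force: [0.0, 0.2, -0.6]
grip_width: -0.003
grip_force: 0.0
```

{"api": "servo_tool", "payload": {"commands": [[1, [-0.004, 0, 0], [0, 0, 0]], [1, [-0.004, 0, 0], [0, 0, 0]], [1, [-0.002, 0, 0], [0, 0, 0]], [1, [-0.002, 0, 0], [0, 0, 0]], [1, [-0.002, 0, 0], [0, 0, 0]], [1, [-0.003, 0, 0], [0, 0, 0]], [1, [-0.003, 0, 0], [0, 0, 0]]]}}

```text
time_s: 2.87
eef_pos: [594.2, -199.8, 215.7]
ee_rot: [0.0, 0.997, 0.08, 0.0]
force: [1.5, -0.4, 1.6]
grip_width: -0.001
grip_force: 1.0
```

{"api": "servo_tool", "payload": {"commands": [[1, [-0.004, 0, 0], [0, 0, 0]], [1, [-0.004, 0, 0], [0, 0, 0]], [1, [-0.004, 0, 0], [0, 0, 0]], [1, [-0.004, 0, 0], [0, 0, 0]], [1, [-0.004, 0, 0], [0, 0, 0]], [1, [-0.004, 0, 0], [0, 0, 0]], [1, [-0.004, 0, 0], [0, 0, 0]]]}}

```text
time_s: 3.45
eef_pos: [566.2, -204.3, 215.4]
ee_rot: [0.0, 0.997, 0.08, 0.0]
force: [0.4, -0.2, 1.0]
grip_width: -0.003
grip_force: 0.8
```

{"api": "servo_tool", "payload": {"commands": [[1, [-0.004, 0, 0.0025], [0, 0, 0]], [1, [-0.004, 0, 0.003], [0, 0, 0]], [1, [-0.004, 0, 0.003], [0, 0, 0]], [1, [-0.004, 0, 0.003], [0, 0, 0]], [1, [-0.004, 0, 0.003], [0, 0, 0]]]}}

```text
time_s: 3.87
eef_pos: [546.5, -207.4, 200.3]
ee_rot: [-0.0, 0.997, 0.08, 0.0]
force: [1.8, 0.4, -0.6]
grip_width: -0.003
grip_force: 0.8
```

{"api": "servo_tool", "payload": {"commands": [[1, [-0.004, 0, 0.003], [0, 0, 0]], [1, [-0.004, 0, 0.003], [0, 0, 0]], [1, [-0.004, 0, 0.003], [0, 0, 0]], [1, [-0.004, 0, 0.003], [0, 0, 0]], [1, [-0.003, 0, 0.002], [0, 0, 0]]]}}

```text
time_s: 4.28
eef_pos: [527.6, -210.5, 186.4]
ee_rot: [-0.0, 0.997, 0.08, -0.0]
force: [1.1, 1.1, 0.1]
grip_width: 0.002
grip_force: 0.6
```

```bash
python3 - <<'E'
from h import *;from rig import *
s=sense();c=capture('wrist');print(s['eef_pos'].round(1),s['force'].round(1),toloc(s['eef_pos'],OB,YB).round(1))
d=capture('scene');W=toloc(cloud(d),OB,YB)
m=(abs(W[...,1])<11)&(W[...,0]<-75)&(W[...,0]>-130)&(W[...,2]>140)&(W[...,2]<230)
k=W[m];print(len(k),np.percentile(k,[1,25,50,75,99],axis=0).round(1))
cv2.imwrite('pics/w2.png',cv2.resize(d['pixels'][110:240,250:400,::-1],None,fx=4,fy=4,interpolation=cv2.INTER_CUBIC))
E
```

```text
[ 527.6 -210.5  186.4] [1.1 1.1 0.1] [-82.9  -0.8 186.4]Traceback (most recent call last):
  File "<stdin>", line 5, in <module>
    return _quantile_unchecked(
        a, q, axis, out, overwrite_input, method, keepdims, weights)
    return _ureduce(a,
                    func=_quantile_ureduce_func,
    ...<5 lines>...
                    overwrite_input=overwrite_input,
                    method=method)
    r = func(a, **kwargs)
    result = _quantile(arr,
                       quantiles=q,
    ...<2 lines>...
                       out=out,
                       weights=wgt)
    slices_having_nans = np.isnan(arr[-1, ...])
                                  ~~~^^^^^^^^^
IndexError: index -1 is out of bounds for axis 0 with size 0
```

{"api": "servo_tool", "payload": {"commands": [[1, [-0.0005, 0, 0.001], [0, 0, 0]], [1, [-0.0005, 0, 0.001], [0, 0, 0]], [1, [-0.0005, 0, 0.001], [0, 0, 0]], [1, [-0.0005, 0, 0.001], [0, 0, 0]], [1, [0, 0, 0], [0, 0, 0]]]}}

```text
time_s: 4.8
eef_pos: [526.0, -210.8, 182.7]
ee_rot: [-0.0, 0.997, 0.08, -0.0]
force: [-2.2, 0.0, 1.6]
grip_width: -0.001
grip_force: 0.9
```

{"api": "servo_tool", "payload": {"commands": [[1, [-0.0004, 0, 0.001], [0, 0, 0]], [1, [0, 0, 0], [0, 0, 0]]]}}

```text
time_s: 4.97
eef_pos: [525.6, -210.8, 181.7]
ee_rot: [-0.0, 0.997, 0.08, -0.0]
force: [-1.7, -0.5, 2.0]
grip_width: 0.003
grip_force: 1.1
```

{"api": "servo_tool", "payload": {"commands": [[1, [-0.0003, 0, 0.0008], [0, 0, 0]], [1, [0, 0, 0], [0, 0, 0]]]}}

```text
time_s: 5.13
eef_pos: [525.4, -210.9, 180.9]
ee_rot: [-0.0, 0.997, 0.08, -0.0]
force: [-2.2, -0.5, 2.1]
grip_width: -0.0
grip_force: 1.1
```

{"api": "servo_tool", "payload": {"commands": [[1, [-0.0003, 0, 0.0008], [0, 0, 0]], [1, [0, 0, 0], [0, 0, 0]]]}}

```text
time_s: 5.3
eef_pos: [525.1, -210.9, 180.1]
ee_rot: [-0.0, 0.997, 0.08, -0.0]
force: [-3.1, 0.1, 2.6]
grip_width: -0.0
grip_force: 1.1
```

{"api": "servo_tool", "payload": {"commands": [[1, [-0.0006, 0, 0.0008], [0, 0, 0]], [1, [0, 0, 0], [0, 0, 0]]]}}

```text
time_s: 5.47
eef_pos: [524.7, -211.0, 179.3]
ee_rot: [-0.0, 0.997, 0.08, 0.0]
force: [0.0, 0.9, 0.8]
grip_width: 0.001
grip_force: 0.7
```

{"api": "servo_tool", "payload": {"commands": [[1, [-0.0003, 0, 0.0008], [0, 0, 0]], [1, [0, 0, 0], [0, 0, 0]]]}}

```text
time_s: 5.63
eef_pos: [524.3, -211.0, 178.4]
ee_rot: [-0.0, 0.997, 0.08, 0.0]
force: [-0.8, -0.5, 1.6]
grip_width: -0.001
grip_force: 0.7
```

{"api": "servo_tool", "payload": {"commands": [[1, [-0.0003, 0, 0.0008], [0, 0, 0]], [1, [0, 0, 0], [0, 0, 0]]]}}

```text
time_s: 5.8
eef_pos: [524.0, -211.1, 177.6]
ee_rot: [-0.0, 0.997, 0.08, 0.0]
force: [-1.1, -0.2, 1.1]
grip_width: -0.001
grip_force: 0.6
```

{"api": "servo_tool", "payload": {"commands": [[1, [-0.0003, 0, 0.0009], [0, 0, 0]], [1, [0, 0, 0], [0, 0, 0]]]}}

```text
time_s: 5.97
eef_pos: [523.6, -211.1, 176.7]
ee_rot: [-0.0, 0.997, 0.08, -0.0]
force: [0.3, -0.0, 1.0]
grip_width: -0.001
grip_force: 0.6
```

{"api": "servo_tool", "payload": {"commands": [[1, [-0.0002, 0, 0.0009], [0, 0, 0]], [1, [0, 0, 0], [0, 0, 0]]]}}

```text
time_s: 6.13
eef_pos: [523.4, -211.2, 175.9]
ee_rot: [-0.0, 0.997, 0.08, -0.0]
force: [-1.2, -0.3, 1.5]
grip_width: -0.001
grip_force: 0.7
```

{"api": "servo_tool", "payload": {"commands": [[1, [-0.0002, 0, 0.0009], [0, 0, 0]], [1, [0, 0, 0], [0, 0, 0]]]}}

```text
time_s: 6.3
eef_pos: [523.1, -211.2, 174.9]
ee_rot: [-0.0, 0.997, 0.08, -0.0]
force: [-1.7, -0.8, 1.9]
grip_width: -0.001
grip_force: 0.9
```

{"api": "servo_tool", "payload": {"commands": [[1, [-0.0003, 0, 0.0009], [0, 0, 0]], [1, [0, 0, 0], [0, 0, 0]]]}}

```text
time_s: 6.47
eef_pos: [522.8, -211.3, 174.0]
ee_rot: [-0.0, 0.997, 0.08, -0.0]
force: [-0.9, 0.3, 1.2]
grip_width: -0.001
grip_force: 0.9
```

{"api": "servo_tool", "payload": {"commands": [[1, [-0.0003, 0, 0.0009], [0, 0, 0]], [1, [0, 0, 0], [0, 0, 0]]]}}

```text
time_s: 6.63
eef_pos: [522.6, -211.3, 173.1]
ee_rot: [-0.0, 0.997, 0.08, -0.0]
force: [-1.8, -0.9, 1.8]
grip_width: -0.004
grip_force: 0.9
```

{"api": "servo_tool", "payload": {"commands": [[1, [-0.0003, 0, 0.0009], [0, 0, 0]], [1, [0, 0, 0], [0, 0, 0]]]}}

```text
time_s: 6.8
eef_pos: [522.4, -211.3, 172.2]
ee_rot: [-0.0, 0.997, 0.08, -0.0]
force: [-1.8, -0.3, 1.7]
grip_width: 0.001
grip_force: 0.8
```

{"api": "servo_tool", "payload": {"commands": [[1, [-0.0002, 0, 0.0009], [0, 0, 0]], [1, [0, 0, 0], [0, 0, 0]]]}}

```text
time_s: 6.97
eef_pos: [522.2, -211.4, 171.3]
ee_rot: [-0.0, 0.997, 0.08, -0.0]
force: [-0.7, -0.3, 1.4]
grip_width: -0.0
grip_force: 0.8
```

{"api": "servo_tool", "payload": {"commands": [[1, [-0.0002, 0, 0.0009], [0, 0, 0]], [1, [0, 0, 0], [0, 0, 0]]]}}

```text
time_s: 7.13
eef_pos: [522.0, -211.4, 170.4]
ee_rot: [-0.0, 0.997, 0.08, -0.0]
force: [-1.5, -0.2, 1.8]
grip_width: 0.003
grip_force: 0.8
```

{"api": "servo_tool", "payload": {"commands": [[1, [-0.0002, 0, 0.0009], [0, 0, 0]], [1, [0, 0, 0], [0, 0, 0]]]}}

```text
time_s: 7.3
eef_pos: [521.8, -211.5, 169.5]
ee_rot: [-0.0, 0.997, 0.08, -0.0]
force: [-1.1, -0.7, 2.8]
grip_width: -0.001
grip_force: 0.8
```

{"api": "servo_tool", "payload": {"commands": [[1, [-0.0002, 0, 0.0008], [0, 0, 0]], [1, [0, 0, 0], [0, 0, 0]]]}}

```text
time_s: 7.47
eef_pos: [521.6, -211.5, 168.8]
ee_rot: [-0.0, 0.997, 0.08, -0.0]
force: [-1.0, 0.1, 0.8]
grip_width: -0.001
grip_force: 0.8
```

{"api": "servo_tool", "payload": {"commands": [[1, [-0.0001, 0, 0.0009], [0, 0, 0]], [1, [0, 0, 0], [0, 0, 0]]]}}

```text
time_s: 7.63
eef_pos: [521.5, -211.5, 167.8]
ee_rot: [-0.0, 0.997, 0.08, -0.0]
force: [-0.6, -0.1, 1.4]
grip_width: -0.003
grip_force: 0.8
```

{"api": "servo_tool", "payload": {"commands": [[1, [-0.0001, 0, 0.0009], [0, 0, 0]], [1, [0, 0, 0], [0, 0, 0]]]}}

```text
time_s: 7.8
eef_pos: [521.4, -211.5, 166.9]
ee_rot: [-0.0, 0.997, 0.08, -0.0]
force: [-1.2, -0.1, 2.3]
grip_width: 0.001
grip_force: 0.8
```

{"api": "servo_tool", "payload": {"commands": [[1, [-0.0001, 0, 0.0009], [0, 0, 0]], [1, [0, 0, 0], [0, 0, 0]]]}}

```text
time_s: 7.97
eef_pos: [521.3, -211.5, 166.0]
ee_rot: [-0.0, 0.997, 0.08, -0.0]
force: [-1.5, -1.1, 0.2]
grip_width: -0.0
grip_force: 0.7
```

{"api": "servo_tool", "payload": {"commands": [[1, [-0.0001, 0, 0.0009], [0, 0, 0]], [1, [0, 0, 0], [0, 0, 0]]]}}

```text
time_s: 8.13
eef_pos: [521.2, -211.6, 165.3]
ee_rot: [0.0, 0.997, 0.08, 0.0]
force: [-2.2, -0.1, 3.0]
grip_width: -0.005
grip_force: 1.3
```

{"api": "servo_tool", "payload": {"commands": [[1, [0, 0, 0.0004], [0, 0, 0]], [1, [0, 0, 0], [0, 0, 0]]]}}

```text
time_s: 8.3
eef_pos: [521.2, -211.6, 165.1]
ee_rot: [0.0, 0.997, 0.08, 0.0]
force: [-3.0, -0.2, 3.6]
grip_width: -0.002
grip_force: 2.0
```

{"api": "servo_tool", "payload": {"commands": [[1, [0, 0, 0.0006], [0, 0, 0]], [1, [0, 0, 0], [0, 0, 0]]]}}

```text
time_s: 8.47
eef_pos: [521.2, -211.7, 164.6]
ee_rot: [0.0, 0.997, 0.08, 0.0]
force: [-3.6, -0.7, 5.9]
grip_width: -0.0
grip_force: 3.0
```

{"api": "servo_tool", "payload": {"commands": [[1, [0, 0, 0.0005], [0, 0, 0]], [1, [0, 0, 0.0005], [0, 0, 0]], [1, [0, 0, 0], [0, 0, 0]]]}}

```text
time_s: 8.72
eef_pos: [521.2, -211.8, 164.1]
ee_rot: [0.0, 0.997, 0.08, 0.0]
force: [-4.9, -0.1, 8.1]
grip_width: -0.003
grip_force: 4.6
```

{"api": "servo_tool", "payload": {"commands": [[1, [-0.0004, 0, 0.0004], [0, 0, 0]], [1, [-0.0003, 0, 0.0004], [0, 0, 0]], [1, [0, 0, 0], [0, 0, 0]]]}}

```text
time_s: 8.97
eef_pos: [521.1, -212.0, 163.8]
ee_rot: [0.001, 0.997, 0.08, 0.001]
force: [-2.7, 1.0, 10.3]
grip_width: 0.001
grip_force: 5.3
```

{"api": "servo_tool", "payload": {"commands": [[1, [-0.0002, 0, 0.0005], [0, 0, 0]], [1, [-0.0002, 0, 0.0005], [0, 0, 0]], [1, [0, 0, 0.0003], [0, 0, 0]], [1, [0, 0, 0], [0, 0, 0]]]}}

```text
time_s: 9.3
eef_pos: [521.0, -212.1, 163.1]
ee_rot: [0.001, 0.997, 0.08, 0.002]
force: [-2.5, 0.8, 15.2]
grip_width: -0.002
grip_force: 7.2
```

{"api": "servo_tool", "payload": {"commands": [[1, [0, 0, 0.0001], [0, 0, 0]], [1, [0, 0, 0], [0, 0, 0]], [1, [0, 0, 0], [0, 0, 0]], [1, [0, 0, 0], [0, 0, 0]]]}}

```text
time_s: 9.63
eef_pos: [521.0, -212.2, 163.0]
ee_rot: [0.001, 0.997, 0.08, 0.002]
force: [-2.8, 1.0, 14.7]
grip_width: 0.002
grip_force: 7.4
```

{"api": "servo_tool", "payload": {"commands": [[1, [0, 0, 0], [0, 0, 0]], [1, [0, 0, 0], [0, 0, 0]]]}}

```text
time_s: 9.8
eef_pos: [521.0, -212.1, 163.1]
ee_rot: [0.001, 0.997, 0.08, 0.002]
force: [-3.0, 1.5, 14.6]
grip_width: 0.001
grip_force: 7.4
```

{"api": "servo_tool", "payload": {"commands": [[1, [0, 0, 0.0002], [0, 0, 0]], [1, [0, 0, 0], [0, 0, 0]], [1, [0, 0, 0], [0, 0, 0]], [1, [0, 0, 0], [0, 0, 0]]]}}

```text
time_s: 10.13
eef_pos: [521.0, -212.2, 162.9]
ee_rot: [0.001, 0.997, 0.08, 0.002]
force: [-2.2, 1.6, 15.7]
grip_width: -0.001
grip_force: 7.7
```

{"api": "servo_tool", "payload": {"commands": [[1, [0, 0, -0.003], [0, 0, 0]], [1, [0, 0, -0.005], [0, 0, 0]], [1, [0, 0, -0.03], [0, 0, 0]], [1, [0, 0, -0.04], [0, 0, 0.9]], [1, [0, 0, -0.04], [0, 0, 0.9]], [1, [0, 0, -0.037], [0, 0, 0.9]], [1, [0, 0, 0], [0, 0, 0.95]]]}}

```text
time_s: 10.72
eef_pos: [521.5, -212.4, 323.4]
ee_rot: [0.003, 0.994, -0.113, 0.005]
force: [-0.5, 0.2, -0.5]
grip_width: 0.0
grip_force: 0.0
```

{"api": "servo_tool", "payload": {"commands": [[-1, [-0.0099, -0.0361, 0], [0, 0, 0]], [-1, [-0.0099, -0.0361, 0], [0, 0, 0]], [-1, [-0.0099, -0.0361, 0], [0, 0, 0]], [-1, [-0.0099, -0.0361, 0], [0, 0, 0]], [-1, [-0.0099, -0.0361, 0], [0, 0, 0]], [-1, [-0.0099, -0.0361, 0], [0, 0, 0]], [-1, [-0.0099, -0.0361, 0], [0, 0, 0]], [-1, [-0.0099, -0.0361, 0], [0, 0, 0]], [-1, [-0.0099, -0.0361, 0], [0, 0, 0]], [-1, [-0.0099, -0.0361, 0], [0, 0, 0]]]}}

```text
time_s: 11.55
eef_pos: [502.6, 164.1, 315.7]
ee_rot: [-0.0, 0.994, -0.111, -0.0]
force: [0.7, -0.7, 1.2]
grip_width: 1.002
grip_force: 0.0
```

{"api": "servo_tool", "payload": {"commands": [[-1, [0, 0, 0], [0, 0, 0]], [-1, [0, 0, 0], [0, 0, 0]], [-1, [0, 0, 0], [0, 0, 0]]]}}

```text
time_s: 11.8
eef_pos: [503.1, 161.9, 315.6]
ee_rot: [0.0, 0.994, -0.111, -0.0]
force: [-1.1, 0.1, 0.6]
grip_width: 1.002
grip_force: 0.0
```

```bash
python3 - <<'E'
from h import *;from rig import *
s=sense();c=capture('wrist');print(s['time_s'],s['eef_pos'].round(1),s['ee_rot'].round(3),s['force'].round(2),s['grip_width'],s['joints'].round(2))
d=capture('scene');t=capture('top')
pickle.dump((s,c,d,t),open('w2.pkl','wb'));cv2.imwrite('pics/w2.png',c['pixels'][:,:,::-1])
W=wcloud(s,c).reshape(-1,3);W=W[np.isfinite(W[:,0])]
m=W[(abs(W[:,2]-190)<5)];l=toloc(m,OA,YA);m=m[(abs(l[:,0]-9)<16)&(abs(l[:,1])<75)]
r=cv2.minAreaRect(m[:,:2].astype(np.float32));print(len(m),r)
L=toloc(W,OA,YA);k=L[(L[:,2]>180)&(L[:,0]<-30)&(L[:,0]>-90)&(abs(L[:,1])<40)&(L[:,2]<200)];print('tab',len(k),np.percentile(k,[1,50,99],axis=0).round(1))
for n,w in(('wrist',W),('scene',cloud(d)),('top',cloud(t))):
    w=toloc(w.reshape(-1,3),OB,YB);k=w[(abs(w[:,1])<12)&(w[:,0]<-78)&(w[:,0]>-110)&(w[:,2]>130)&(w[:,2]<200)]
    print('Bknob',n,len(k),np.percentile(k,[2,50,98],axis=0).round(1).tolist() if len(k) else '')
E
```

```text
11.8 [503.1 161.9 315.6] [ 0.     0.994 -0.111 -0.   ] [-1.1   0.11  0.61] 1.0015511646850412 [ 0.09  0.28  1.33 -0.    1.54  1.88]
3818 ((607.6389770507812, 138.7958984375), (110.0447006225586, 20.520769119262695), 77.9178237915039)
tab 669 [[-62.8 -17.3 190.1]
 [-57.2   0.9 192.9]
 [-51.9  18.3 194.7]]
Bknob wrist 0 
Bknob scene 0 
Bknob top 55 [[-96.2, -7.3, 158.5], [-88.6, 1.4, 164.3], [-78.7, 9.7, 169.2]]
```

View pics/w2.png

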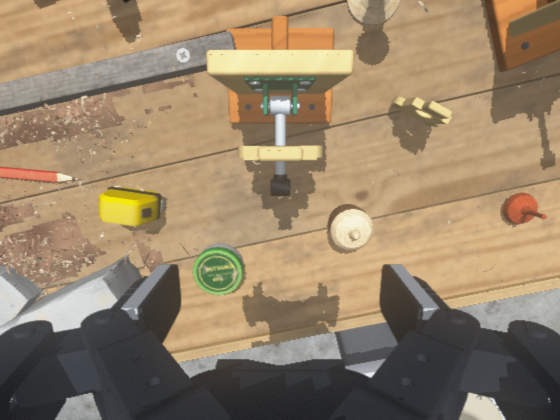

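```bash
sed -i 's/^OA=.*/OA=np.array([598.8,140.7]);YA=-.212/' h.py; python3 - <<'E'
from h import *;import rig
s=rig.sense();print([ (n,getattr(rig,n)) for n in dir(rig) if 'grip' in n.lower() or 'depth' in n.lower()])
L=toloc(wcloud(*pickle.load(open('w2.pkl','rb'))[:2]),OA,YA).reshape(-1,3);k=L[(L[:,2]>180)&(L[:,0]<-30)&(L[:,0]>-90)&(abs(L[:,1])<40)&(L[:,2]<200)];c=(k.max(0)+k.min(0))/2;print(c,cv2.minAreaRect(k[:,:2].astype(np.float32)))
plan(s,world((c[0],c[1],166),OA,YA),YA,1)
E
```

```text
[('grip_depth', 18.700000000000003)]
[-56.58040317   0.37499103 192.39379303] ((-56.58997344970703, 0.3642406463623047), (35.82791519165039, 11.196107864379883), 89.69532775878906)
turn units total [ 0.001  0.002 -0.113] dist 155.3 turn then shift: tool shift m [ 0.0411 -0.0005  0.1498] | no turn [ 0.0411 -0.001   0.1498]
```

{"api": "servo_tool", "payload": {"commands": [[-1, [0.0205, -0.0003, 0], [0, 0, -0.11]], [-1, [0.0205, -0.0003, 0], [0, 0, 0]], [-1, [0, 0, 0.036], [0, 0, 0]], [-1, [0, 0, 0.036], [0, 0, 0]], [-1, [0, 0, 0.036], [0, 0, 0]], [-1, [0, 0, 0.025], [0, 0, 0]], [-0.1, [0, 0, 0.012], [0, 0, 0]], [-0.1, [0, 0, 0.004], [0, 0, 0]], [-0.1, [0, 0, 0], [0, 0, 0]]], "squeeze": 40}}

```text
time_s: 12.7
eef_pos: [543.2, 153.2, 166.4]
ee_rot: [0.0, 0.994, -0.106, -0.001]
force: [-0.2, -0.2, 0.3]
grip_width: 0.606
grip_force: 0.0
```

```bash
python3 - <<'E'
from h import *;import rig
s=rig.sense();print(s['eef_pos'],toloc(s['eef_pos'],OA,YA),s['grip_width'],s['force'],s['grip_force'])
c=rig.capture('wrist');cv2.imwrite('pics/w3.png',c['pixels'][:,:,::-1])
E
```

```text
[543.23409026 153.21229775 166.40165174] [-56.95468426   0.54024182 166.40165174] 0.6061706680351051 [-0.24368156 -0.1843502   0.31013659] 0.0
```

View pics/w3.png

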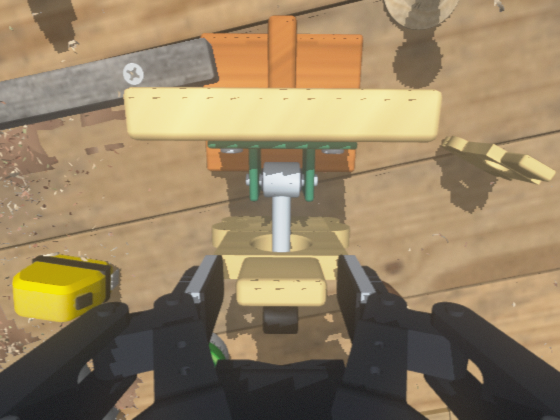

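The fingers straddle the tab at about (282,290) and are centred on it. The black knob shows at (280,320). I close the gripper.

{"api": "servo_tool", "payload": {"commands": [[0.05, [0, 0, 0], [0, 0, 0]], [0.1, [0, 0, 0], [0, 0, 0]], [0.15, [0, 0, 0], [0, 0, 0]], [0.25, [0, 0, 0], [0, 0, 0]], [1, [0, 0, 0], [0, 0, 0]], [1, [0, 0, 0], [0, 0, 0]], [1, [0, 0, 0], [0, 0, 0]]], "squeeze": 40}}

```text
time_s: 13.33
eef_pos: [543.7, 153.8, 167.8]
ee_rot: [0.0, 0.994, -0.105, 0.001]
force: [-0.2, -2.9, 5.6]
grip_width: 0.411
grip_force: 40.2
```

{"api": "servo_tool", "payload": {"commands": [[1, [0, 0, -0.003], [0, 0, 0]], [1, [0, 0, -0.003], [0, 0, 0]], [1, [0, 0, -0.003], [0, 0, 0]], [1, [0, 0, -0.003], [0, 0, 0]], [1, [0, 0, 0], [0, 0, 0]]]}}

```text
time_s: 13.75
eef_pos: [543.4, 154.1, 179.5]
ee_rot: [-0.0, 0.994, -0.105, 0.0]
force: [0.4, 0.3, -1.6]
grip_width: 0.411
grip_force: 40.0
```

{"api": "servo_tool", "payload": {"commands": [[1, [-0.004, 0, -0.0005], [0, 0, 0]], [1, [-0.005, 0, 0], [0, 0, 0]], [1, [-0.005, 0, 0], [0, 0, 0]], [1, [-0.005, 0, 0], [0, 0, 0]], [1, [0, 0, 0], [0, 0, 0]]]}}

```text
time_s: 14.17
eef_pos: [523.7, 158.3, 179.4]
ee_rot: [0.0, 0.994, -0.105, -0.0]
force: [0.4, 0.0, -1.9]
grip_width: 0.408
grip_force: 40.0
```

{"api": "servo_tool", "payload": {"commands": [[1, [-0.004, 0, 0], [0, 0, 0]], [1, [-0.004, 0, 0], [0, 0, 0]], [1, [0, 0, 0], [0, 0, 0]]]}}

```text
time_s: 14.42
eef_pos: [516.2, 159.8, 179.4]
ee_rot: [0.0, 0.994, -0.105, -0.0]
force: [-0.5, -0.8, -1.9]
grip_width: 0.416
grip_force: 40.0
```

{"api": "servo_tool", "payload": {"commands": [[1, [-0.01, 0, 0], [0, 0, 0]], [1, [-0.012, 0, 0], [0, 0, 0]], [1, [-0.013, 0, 0], [0, 0, 0]], [1, [-0.005, 0, -0.02], [0, 0, 0]], [1, [0, 0, -0.03], [0, 0, 0]], [1, [0, 0, -0.03], [0, 0, 0]], [1, [0, 0, 0], [0, 0, 0]], [1, [0, 0, 0], [0, 0, 0]]]}}

```text
time_s: 15.08
eef_pos: [478.2, 168.0, 260.4]
ee_rot: [-0.0, 0.994, -0.105, 0.001]
force: [-0.5, -0.3, -2.2]
grip_width: 0.413
grip_force: 40.7
```

```bash
python3 - <<'E'
from h import *;import rig
s=rig.sense();print(s['eef_pos'],toloc(s['eef_pos'],OA,YA),s['grip_width'],s['force'],s['grip_force'])
print(world((-135,0,230),OB,YB));plan(s,world((-135,0,230),OB,YB),YB,1)
E
```

```text
[478.18953094 168.04414448 260.44556358] [-123.66387962    1.35364745  260.44556358] 0.41251809043638266 [-0.50436416 -0.27705858 -2.15658168] 40.72998583316803
[np.float64(476.07813646091233), np.float64(-218.34035311398858), 230]
turn units total [-0.004 -0.028 -3.606] dist 387.6 turn then shift: tool shift m [-0.0663  0.3807  0.0304] | no turn [0.0786 0.3783 0.0303]
```

{"api": "servo_tool", "payload": {"commands": [[1, [0.004, 0.0195, 0], [0, 0, 0]], [1, [0.007, 0.0335, 0], [0, 0, 0]], [1, [0.007, 0.0335, 0], [0, 0, 0]], [1, [0.007, 0.0335, 0], [0, 0, 0]], [1, [0.007, 0.0335, 0], [0, 0, 0]], [1, [0.007, 0.0335, 0], [0, 0, 0]], [1, [0.007, 0.0335, 0], [0, 0, 0]], [1, [0.007, 0.0335, 0], [0, 0, 0]], [1, [0.007, 0.0335, 0], [0, 0, 0]], [1, [0.007, 0.0335, 0], [0, 0, 0]]]}}

```text
time_s: 15.92
eef_pos: [475.4, -161.4, 257.8]
ee_rot: [-0.001, 0.994, -0.105, -0.001]
force: [0.8, 0.7, -1.4]
grip_width: 0.41
grip_force: 40.8
```

{"api": "servo_tool", "payload": {"commands": [[1, [0.007, 0.0335, 0], [0, 0, 0]], [1, [0.004, 0.0195, 0], [0, 0, 0]], [1, [0, 0, 0.01], [0, 0, -0.9]], [1, [0, 0, 0.01], [0, 0, -0.9]], [1, [0, 0, 0.01], [0, 0, -0.9]], [1, [0, 0, 0], [0, 0, -0.9]], [1, [0, 0, 0], [0, 0, 0]], [1, [0, 0, 0], [0, 0, 0]]]}}

```text
time_s: 16.58
eef_pos: [475.6, -213.9, 228.4]
ee_rot: [-0.001, 0.997, 0.082, -0.001]
force: [0.8, 0.4, -1.9]
grip_width: 0.409
grip_force: 40.8
```

```bash
python3 - <<'E'
from h import *;import rig
s=rig.sense();print(s['eef_pos'],toloc(s['eef_pos'],OB,YB),s['grip_width'],s['force'],s['grip_force'])
plan(s,s['eef_pos'],YB,1)
c=rig.capture('wrist');cv2.imwrite('pics/w4.png',c['pixels'][:,:,::-1]);pickle.dump((s,c),open('w4.pkl','wb'))
L=toloc(wcloud(s,c),OB,YB).reshape(-1,3)
k=L[(abs(L[:,1])<14)&(L[:,2]>140)&(L[:,2]<185)&(L[:,0]>-110)&(L[:,0]<-79)];print('knob',len(k),np.percentile(k,[1,50,99],axis=0).round(1))
from scipy.optimize import least_squares
r=least_squares(lambda p:np.hypot(k[:,0]-p[0],k[:,2]-p[1])-8,[-91,157],loss='soft_l1');print(r.x)
k=L[(abs(L[:,1])<14)&(L[:,2]>140)&(L[:,2]<185)&(L[:,0]>-79)&(L[:,0]<-35)];print('rod',len(k),np.percentile(k,[1,50,99],axis=0).round(1),np.polyfit(k[:,0],k[:,2],1))
m=L[(abs(L[:,2]-190)<5)&(abs(L[:,0]-9)<18)&(abs(L[:,1])<75)];print('panel',cv2.minAreaRect(m[:,:2].astype(np.float32)))
T=toolT(s);P=wcloud(s,c).reshape(-1,3);P=(P-T[:3,3])@T[:3,:3]
t=P[(abs(P[:,1])<40)&(P[:,2]<60)&(P[:,2]>-35)&(abs(P[:,0])<20)]
for lo,hi in((-30,-20),(-3,6)):
    q=t[(t[:,2]>lo)&(t[:,2]<hi)];print('tmpl tool',lo,len(q),np.percentile(q,[1,50,99],axis=0).round(1).tolist() if len(q) else '')
E
```

```text
[ 475.57365804 -213.8798402   228.38029665] [-134.75601202    4.48231455  228.38029665] 0.4086936280502674 [ 0.8291892   0.44814714 -1.87799539] 40.81923544406891
turn units total [-0.013  0.012 -0.032] dist 0.0 turn then shift: tool shift m [0. 0. 0.] | no turn [0. 0. 0.]
knob 851 [[-98.5  -7.4 158.6]
 [-89.1   1.2 164.4]
 [-79.2   9.8 167. ]]
[-90.29134695 158.04220966]
rod 1095 [[-78.6  -3.8 154. ]
 [-56.3   0.6 158.2]
 [-35.5   5.5 161.6]] [-1.02874628e-01  1.52337382e+02]
panel ((0.0, 0.0), (0.0, 0.0), 0.0)
tmpl tool -30 3595 [[-10.5, -30.5, -29.8], [3.1, -0.5, -24.7], [9.8, 29.2, -20.3]]
tmpl tool -3 695 [[0.1, -31.9, -2.8], [4.2, -0.5, 4.0], [5.1, 31.3, 5.9]]
```

View pics/w4.png

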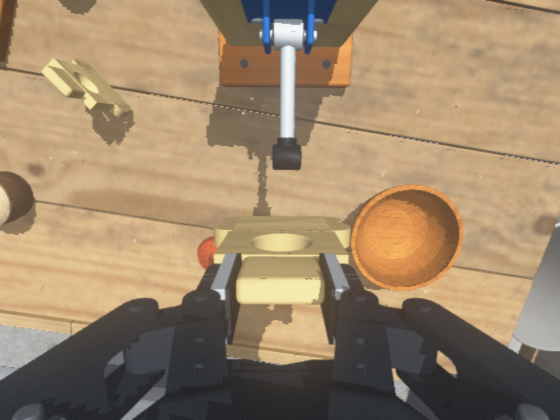

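The blue arm is out with its knob at (287,155). The template hangs in the grip with its hole at (281,241). I check the hole height relative to the tool.

```bash
python3 - <<'E'
from h import *
s,c=pickle.load(open('w4.pkl','rb'));T=toolT(s);P=wcloud(s,c);P=(P-T[:3,3])@T[:3,:3]
rows=P[200:305,281]
for v in range(205,305,4): print(v,P[v,281].round(1),P[v,222].round(1),P[v,342].round(1))
E
```

```text
205 [-26.2   0.6 228.5] [-26.1 -66.9 228.2] [-25.9  70.4 227.6]
209 [-30.5   0.6 226.9] [-30.7 -67.  227.5] [-30.6  70.6 227.4]
213 [-35.7   0.7 228.8] [-35.2 -67.1 226.6] [-35.3  70.8 227.2]
217 [-0.5  0.2 87.1] [-40.2 -67.5 227.5] [-39.9  70.9 226.5]
221 [ 0.2  0.2 74.5] [-45.2 -67.8 228.1] [-44.8  71.2 227. ]
225 [ 0.7  0.2 63.5] [  0.9 -38.   63. ] [ 0.7 39.8 63.7]
229 [ 1.4  0.2 52.8] [  1.7 -36.1  52.1] [ 1.3 37.8 53.2]
233 [ 1.8  0.1 43.8] [ -0.8 -36.2  51.8] [-0.7 37.7 51.6]
237 [ 0.   0.1 41.9] [ -3.4 -36.3  51.8] [-3.5 37.9 51.9]
241 [-2.7  0.1 42.7] [  2.8 -31.9  27.3] [-5.8 37.8 51.2]
245 [-5.1  0.1 42.3] [  3.6 -30.5  18.9] [ 3.3 31.8 19.8]
249 [-7.9  0.1 42.9] [  3.8 -29.4  13. ] [ 3.7 30.6 13.2]
253 [4.2 0.  6.6] [  4.4 -28.3   6.1] [ 4.  29.5  7.1]
257 [4.4 0.  1.2] [  2.7 -28.2   5.1] [ 3.3 28.9  3.7]
261 [ 4.8 -0.  -4.5] [  9.4 -24.5 -15.2] [ 1.1 29.1  4.2]
265 [ 5.2 -0.  -9.8] [  9.4 -23.8 -19.1] [ 5.3 26.4 -9.9]
269 [  5.4  -0.  -14.3] [  9.5 -23.1 -23.3] [  5.2  25.7 -13.8]
273 [  5.8  -0.  -19. ] [  9.3 -22.6 -26.4] [  9.3  23.2 -26.4]
277 [  5.6  -0.1 -22.2] [  9.7 -21.9 -30.6] [  9.2  22.6 -29.6]
281 [  4.4  -0.1 -23.3] [  9.  -21.6 -32.5] [  9.5  21.9 -33.4]
285 [  3.1  -0.1 -24.2] [  9.4 -20.9 -36.5] [  9.6  21.3 -36.7]
289 [  1.7  -0.1 -24.7] [  9.9 -20.2 -40.4] [  9.5  20.8 -39.5]
293 [ -0.3  -0.1 -24.4] [  7.7 -20.5 -39.1] [ 10.2  20.1 -43.5]
297 [ -1.5  -0.1 -25.3] [  5.8 -20.7 -38.4] [ 10.8  19.4 -47.3]
301 [ -3.3  -0.1 -25.3] [  6.1 -20.2 -41.6] [ 10.6  19.  -49.4]
```

{"api": "servo_tool", "payload": {"commands": [[1, [0, 0.0036, 0.012], [0, 0, 0]], [1, [0, 0, 0.016], [0, 0, 0]], [1, [0, 0, 0.012], [0, 0, 0]], [1, [0, 0, 0.004], [0, 0, 0]], [1, [0.01, 0, 0], [0, 0, 0]], [1, [0.01, 0, 0], [0, 0, 0]], [1, [0, 0, 0], [0, 0, 0]], [1, [0, 0, 0], [0, 0, 0]]]}}

```text
time_s: 17.3
eef_pos: [496.2, -214.2, 185.6]
ee_rot: [0.0, 0.997, 0.083, 0.0]
force: [-0.8, -0.1, -1.8]
grip_width: 0.414
grip_force: 40.9
```

```bash
python3 - <<'E'
from h import *;import rig
s=rig.sense();print(s['eef_pos'],toloc(s['eef_pos'],OB,YB),s['force'])
c=rig.capture('wrist');cv2.imwrite('pics/w5.png',cv2.resize(c['pixels'][140:320,160:400,::-1],None,fx=3,fy=3))
L=toloc(wcloud(s,c),OB,YB).reshape(-1,3)
k=L[(abs(L[:,1])<14)&(L[:,2]>140)&(L[:,2]<185)&(L[:,0]>-101)&(L[:,0]<-79)];print('knob',len(k),np.percentile(k,[1,50,99],axis=0).round(1))
E
```

```text
[ 496.23199133 -214.24040766  185.58499914] [-114.44501525    0.69283525  185.58499914] [-0.81775113 -0.10691459 -1.75932242]
knob 1181 [[-97.5  -7.5 158.2]
 [-88.1   1.1 164.4]
 [-79.3   9.8 167. ]]
```

View pics/w5.png

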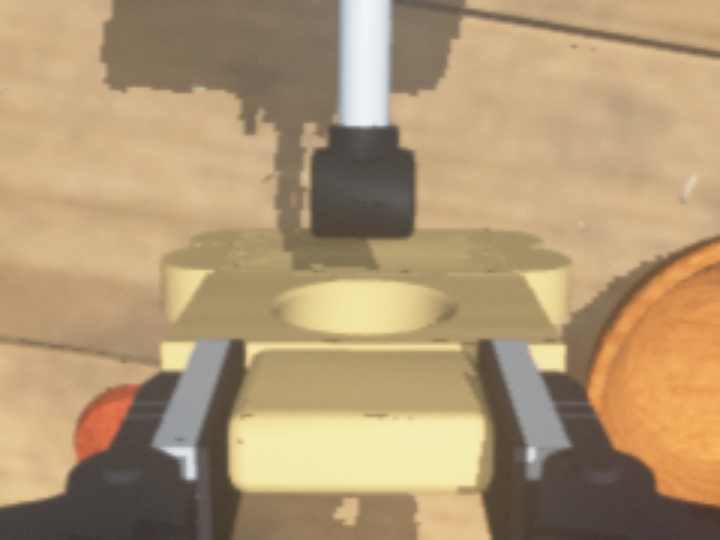

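The knob at column 362 lines up with the hole at column 364. I insert.

{"api": "servo_tool", "payload": {"commands": [[1, [0.005, 0, 0.001], [0, 0, 0]], [1, [0.004, 0, 0], [0, 0, 0]], [1, [0.003, 0, 0], [0, 0, 0]], [1, [0.003, 0, 0], [0, 0, 0]], [1, [0, 0, 0], [0, 0, 0]]]}}

```text
time_s: 17.77
eef_pos: [511.4, -211.7, 184.3]
ee_rot: [-0.0, 0.997, 0.083, 0.0]
force: [-0.4, 0.5, -1.9]
grip_width: 0.411
grip_force: 40.8
```

{"api": "servo_tool", "payload": {"commands": [[1, [0.003, 0, 0], [0, 0, 0]], [1, [0.003, 0, 0], [0, 0, 0]], [1, [0, 0, 0], [0, 0, 0]]]}}

```text
time_s: 18.02
eef_pos: [517.3, -210.7, 184.4]
ee_rot: [0.0, 0.997, 0.083, 0.0]
force: [-0.0, 0.8, -2.2]
grip_width: 0.415
grip_force: 40.8
```

{"api": "servo_tool", "payload": {"commands": [[1, [0.005, 0, 0], [0, 0, 0]], [1, [0.005, 0, 0], [0, 0, 0]], [1, [0.005, 0, 0], [0, 0, 0]], [1, [0.005, 0, 0], [0, 0, 0]], [1, [0.005, 0, 0], [0, 0, 0]], [1, [0.005, 0, 0], [0, 0, 0]], [1, [0.005, 0, 0], [0, 0, 0]], [1, [0, 0, 0], [0, 0, 0]]]}}

```text
time_s: 18.68
eef_pos: [552.2, -204.8, 184.2]
ee_rot: [-0.0, 0.997, 0.083, 0.0]
force: [-0.2, -0.5, -1.4]
grip_width: 0.414
grip_force: 40.9
```

{"api": "servo_tool", "payload": {"commands": [[1, [0, 0, 0.004], [0, 0, 0]], [1, [0, 0, 0.004], [0, 0, 0]], [1, [0, 0, 0.003], [0, 0, 0]], [1, [0, 0, 0.001], [0, 0, 0]], [1, [0, 0, 0], [0, 0, 0]]]}}

```text
time_s: 19.1
eef_pos: [551.1, -205.0, 172.0]
ee_rot: [-0.0, 0.997, 0.083, -0.0]
force: [0.2, -0.5, -1.1]
grip_width: 0.412
grip_force: 40.9
```

{"api": "servo_tool", "payload": {"commands": [[1, [0, 0, 0.001], [0, 0, 0]], [1, [0, 0, 0.001], [0, 0, 0]], [1, [0, 0, 0], [0, 0, 0]]]}}

```text
time_s: 19.35
eef_pos: [551.3, -205.0, 170.3]
ee_rot: [-0.0, 0.997, 0.083, -0.0]
force: [0.4, -0.4, -1.8]
grip_width: 0.413
grip_force: 40.9
```

{"api": "servo_tool", "payload": {"commands": [[1, [0, 0, 0.0007], [0, 0, 0]], [1, [0, 0, 0.0007], [0, 0, 0]], [1, [0, 0, 0], [0, 0, 0]]]}}

```text
time_s: 19.6
eef_pos: [551.5, -205.1, 169.6]
ee_rot: [0.0, 0.997, 0.083, 0.0]
force: [-1.7, 1.1, 3.1]
grip_width: 0.412
grip_force: 41.5
```

{"api": "servo_tool", "payload": {"commands": [[1, [0, 0, -0.0005], [0, 0, 0]], [1, [0, 0, 0], [0, 0, 0]], [0.1, [0, 0, 0], [0, 0, 0]], [0.0, [0, 0, 0], [0, 0, 0]], [-0.2, [0, 0, 0], [0, 0, 0]], [-0.4, [0, 0, 0], [0, 0, 0]], [-0.4, [0, 0, 0], [0, 0, 0]], [-0.4, [0, 0, 0], [0, 0, 0]], [-0.4, [0, 0, 0], [0, 0, 0]]]}}

```text
time_s: 20.35
eef_pos: [551.4, -205.0, 169.5]
ee_rot: [-0.0, 0.997, 0.083, -0.0]
force: [-1.2, 0.7, -0.4]
grip_width: 0.701
grip_force: 0.0
```

{"api": "servo_tool", "payload": {"commands": [[-0.4, [0, 0, -0.01], [0, 0, 0]], [-0.4, [0, 0, -0.02], [0, 0, 0]], [-0.4, [0, 0, -0.03], [0, 0, 0]], [-0.4, [0, 0, -0.035], [0, 0, 0]], [-0.4, [-0.02, 0, -0.035], [0, 0, 0]], [-0.4, [-0.03, 0, -0.02], [0, 0, 0]], [-0.4, [-0.03, 0, 0], [0, 0, 0]], [1, [-0.02, 0, 0], [0, 0, 0]], [1, [0, 0, 0], [0, 0, 0]]]}}

```text
time_s: 21.1
eef_pos: [450.4, -222.0, 321.3]
ee_rot: [0.001, 0.997, 0.082, 0.001]
force: [-0.1, 0.2, 0.6]
grip_width: 0.426
grip_force: 0.0
```

```bash
python3 - <<'E'
from h import *;import rig
s=rig.sense();print(s['time_s'],s['eef_pos'],toloc(s['eef_pos'],OB,YB),s['force'],s['joints'].round(2))
c=rig.capture('wrist');cv2.imwrite('pics/w6.png',c['pixels'][:,:,::-1])
# candidate green-push start: pitch 50deg
YA2=YA
plan(s,world((-150,0,130),OA,YA),YA,1)
E
```

```text
21.1 [ 450.41734054 -221.98016222  321.33200704] [-160.90882648    0.67629     321.33200704] [-0.10297523  0.15948635  0.63463482] [-0.69  0.21  1.4  -0.    1.53  0.71]
turn units total [ 0.017 -0.012  3.596] dist 438.2 turn then shift: tool shift m [-0.0813 -0.3858  0.1913] | no turn [ 0.0661 -0.389   0.1906]
```

View pics/w6.png

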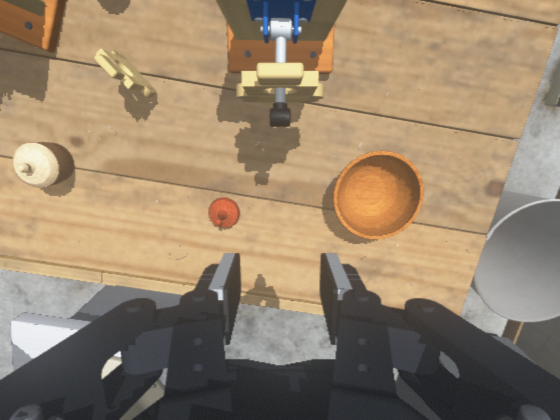

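The template hangs on the blue hook at (280,80), with the knob showing in front of it. Next comes the green arm.

{"api": "servo_tool", "payload": {"commands": [[1, [0.0056, -0.0355, 0], [0, 0, 0]], [1, [0.0056, -0.0355, 0], [0, 0, 0]], [1, [0.0056, -0.0355, 0], [0, 0, 0]], [1, [0.0056, -0.0355, 0], [0, 0, 0]], [1, [0.0056, -0.0355, 0], [0, 0, 0]], [1, [0.0056, -0.0355, 0], [0, 0, 0]], [1, [0.0056, -0.0355, 0], [0, 0, 0]], [1, [0.0056, -0.0355, 0], [0, 0, 0]], [1, [0.0056, -0.0355, 0], [0, 0, 0]], [1, [0.0056, -0.0355, 0], [0, 0, 0]]]}}

```text
time_s: 21.98
eef_pos: [449.2, 140.2, 319.9]
ee_rot: [-0.0, 0.997, 0.083, 0.0]
force: [0.3, -0.6, -0.6]
grip_width: -0.0
grip_force: 0.0
```

{"api": "servo_tool", "payload": {"commands": [[1, [0.0056, -0.0355, 0], [0, 0, 0]], [1, [0, 0, 0.036], [0, 0, 0.9]], [1, [0, 0, 0.036], [0, 0, 0.9]], [1, [0, 0, 0.036], [0, 0, 0.9]], [1, [0, 0, 0.036], [0, 0, 0.9]], [1, [0, 0, 0], [0, 0, 0]]]}}

```text
time_s: 22.48
eef_pos: [446.2, 174.0, 170.1]
ee_rot: [0.001, 0.994, -0.106, -0.005]
force: [-0.7, 0.1, -2.2]
grip_width: -0.004
grip_force: 0.0
```

{"api": "servo_tool", "payload": {"commands": [[1, [0, 0, 0], [0, 0.75, 0]], [1, [0, 0, 0], [0, 0.75, 0]], [1, [0, 0, 0], [0, 0.75, 0]], [1, [0, 0, 0], [0, 0.75, 0]], [1, [0, 0, 0], [0, 0.75, 0]], [1, [0, 0, 0], [0, 0.75, 0]], [1, [0, 0, 0], [0, 0.75, 0]], [1, [0, 0, 0], [0, 0.75, 0]], [1, [0, 0, 0], [0, 0.75, 0]], [1, [0, 0, 0], [0, 0.75, 0]]]}}

```text
time_s: 23.32
eef_pos: [451.5, 169.8, 185.8]
ee_rot: [0.04, 0.924, -0.092, 0.369]
force: [0.2, -0.8, -0.9]
grip_width: -0.004
grip_force: 0.0
```

```bash
python3 - <<'E'
from h import *;import rig
s=rig.sense();print(s['time_s'],s['eef_pos'],toloc(s['eef_pos'],OA,YA),s['force'],s['joints'].round(2),toolT(s)[:3,2].round(3))
plan(s,world((-111,0,130),OA,YA),YA,1,np.pi/4)
c=rig.capture('wrist');cv2.imwrite('pics/w7.png',c['pixels'][:,:,::-1])
L=toloc(wcloud(s,c),OA,YA).reshape(-1,3);k=L[(abs(L[:,1])<14)&(L[:,2]>140)&(L[:,2]<185)&(L[:,0]>-101)&(L[:,0]<-80)];print('knob',len(k),np.percentile(k,[1,50,99],axis=0).round(1) if len(k) else '')
E
```

```text
23.3167 [451.53787063 169.78371182 185.79526697] [-150.08489561   -2.55365417  185.79526697] [ 0.23368538 -0.75827471 -0.88642165] [ 0.29  0.07  2.14 -0.98  0.41  2.88] [ 0.674 -0.142 -0.725]
turn units total [-0.029  0.24   0.112] dist 68.2 turn then shift: tool shift m [-0.0118 -0.0026  0.0671] | no turn [-0.0101 -0.0025  0.0674]
knob 813 [[-98.7  -8.4 152.3]
 [-93.9   0.3 161.4]
 [-80.4   9.4 164.3]]
```

{"api": "servo_tool", "payload": {"commands": [[1, [0, 0, 0], [0, -0.6, 0]], [1, [0, 0, 0], [0, -0.7, 0]], [1, [0, 0, 0], [0, -0.7, 0]], [1, [0, 0, 0], [0, 0, 0]], [1, [0, 0, 0], [0, 0, 0]]]}}

```text
time_s: 23.78
eef_pos: [452.1, 168.3, 185.7]
ee_rot: [0.03, 0.955, -0.101, 0.278]
force: [-0.2, 0.0, -0.1]
grip_width: -0.001
grip_force: 0.0
```

```bash
python3 - <<'E'
from h import *;import rig
s=rig.sense();print(s['time_s'],s['eef_pos'],toloc(s['eef_pos'],OA,YA),s['force'],s['joints'].round(2),toolT(s)[:3,2].round(3))
a=np.radians(33);n=np.array([np.cos(a),np.sin(a)]);ax=np.array([np.sin(a),-np.cos(a)])
k=np.array([-91.8,155.5]);S=k-19*n+5*ax;print('contact',S,'start',S-12*n)
p=S-12*n;plan(s,world((p[0],0,p[1]),OA,YA),YA,1,a)
# path in tool shifts
for t0,t1 in((1.5,1.2),(1.2,.9),(.9,.6),(.6,.3),(.3,.1),(.1,0)):
    d=72*np.array([-(np.sin(t1)-np.sin(t0)),np.cos(t1)-np.cos(t0)]);print(t1,(d@n).round(1),(d@ax).round(1))
E
```

```text
23.7833 [452.0986947  168.32182995 185.68523043] [-149.22902458   -3.86480138  185.68523043] [-0.24545063  0.0046887  -0.10184898] [ 0.24  0.08  2.03 -0.46  0.56  2.36] [ 0.525 -0.114 -0.843]
contact [-105.01154562  140.95850549] start [-115.07559243  134.42283707]
turn units total [0.013 0.08  0.01 ] dist 61.7 turn then shift: tool shift m [ 0.0007 -0.0039  0.0616] | no turn [ 0.0012 -0.0039  0.0616]
1.2 15.4 -15.0
0.9 19.1 -9.8
0.6 21.2 -3.7
0.3 21.3 2.7
0.1 13.4 5.3
0 6.2 3.6
```

{"api": "servo_tool", "payload": {"commands": [[1, [0.001, -0.004, 0.015], [0, 0, 0]], [1, [0, 0, 0.016], [0, 0, 0]], [1, [0, 0, 0.016], [0, 0, 0]], [1, [0, 0, 0.0146], [0, 0, 0]], [1, [0.004, 0, 0], [0, 0, 0]], [1, [0.003, 0, 0], [0, 0, 0]], [1, [0, 0, 0], [0, 0, 0]]]}}

```text
time_s: 24.37
eef_pos: [491.0, 164.1, 137.6]
ee_rot: [0.03, 0.955, -0.1, 0.278]
force: [0.6, 0.6, -0.0]
grip_width: -0.002
grip_force: 0.0
```

{"api": "servo_tool", "payload": {"commands": [[1, [0.002, 0, 0], [0, 0, 0]], [1, [0.002, 0, -0.001], [0, 0, 0]], [1, [0.002, 0, -0.001], [0, 0, 0]], [1, [0.002, 0, -0.002], [0, 0, 0]], [1, [0, 0, 0], [0, 0, 0]]]}}

```text
time_s: 24.78
eef_pos: [495.3, 163.0, 144.8]
ee_rot: [0.03, 0.955, -0.1, 0.277]
force: [0.2, -0.2, 0.5]
grip_width: 0.002
grip_force: 0.0
```

```bash
cat > st.py <<'E'
from h import *;import rig
s=rig.sense();print(s['time_s'],toloc(s['eef_pos'],OA,YA).round(1),s['force'].round(1),s['joints'].round(2),toolT(s)[:3,2].round(3))
E
python3 st.py
```

```text
24.7833 [-105.9    0.   144.8] [ 0.2 -0.2  0.5] [ 0.2   0.22  1.99 -0.51  0.46  2.39] [ 0.524 -0.114 -0.844]
```

{"api": "servo_tool", "payload": {"commands": [[1, [0.003, 0, -0.0025], [0, 0, 0]], [1, [0.003, 0, -0.0025], [0, 0, 0]], [1, [0.003, 0, -0.0025], [0, 0, 0]], [1, [0.003, 0, -0.0025], [0, 0, 0]], [1, [0.003, 0, -0.0025], [0, 0, 0]], [1, [0, 0, 0], [0, 0, 0]]]}}

```text
time_s: 25.28
eef_pos: [501.4, 161.8, 163.5]
ee_rot: [0.03, 0.955, -0.1, 0.277]
force: [0.5, 0.5, 0.7]
grip_width: -0.001
grip_force: 0.0
```

```bash
python3 st.py; python3 - <<'E'
from h import *;import rig
d=rig.capture('scene');c=rig.capture('wrist')
a=cv2.resize(d['pixels'][190:290,190:290,::-1],(400,400),interpolation=cv2.INTER_CUBIC);b=cv2.resize(c['pixels'][:,:,::-1],(400,300))
o=np.zeros((400,800,3),np.uint8);o[:,:400]=a;o[:300,400:]=b;cv2.imwrite('pics/w8.png',o)
E
```

```text
25.2833 [-9.960e+01  1.000e-01  1.635e+02] [0.5 0.5 0.7] [ 0.19  0.2   1.95 -0.46  0.5   2.32] [ 0.524 -0.114 -0.844]
```

View pics/w8.png

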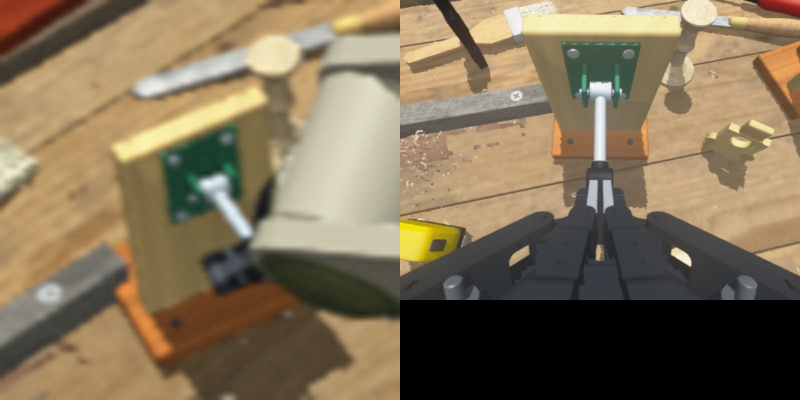

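```bash
python3 - <<'E'
from h import *;import rig
s=rig.sense();c=rig.capture('wrist');P=wcloud(s,c);L=toloc(P,OA,YA)
T=toolT(s);t=(P-T[:3,3])@T[:3,:3]
for v in range(205,310,6): print(v,L[v,280].round(1),t[v,280].round(1), t[v,270].round(1))
E
```

```text
205 [-68.1  -0.2 158.5] [24.9  0.2 20.6] [ -9.9  -9.3 163.2]
211 [-71.5  -0.2 159.4] [22.4  0.2 18.1] [-15.1  -9.3 160.6]
217 [-74.5  -0.2 158.8] [19.6  0.2 17. ] [-20.5  -9.3 158.9]
223 [-77.8  -0.2 159.3] [17.1  0.2 14.8] [-30.2  -9.7 171.7]
229 [-81.3  -0.2 161.1] [15.1  0.2 11.4] [14.2 -4.8 14.3]
235 [-84.2  -0.2 160.8] [12.4  0.2 10.1] [12.  -4.8 11.5]
241 [-87.8  -0.2 163.2] [10.8  0.2  6.1] [10.4 -4.6  7.3]
247 [-90.7  -0.2 163.4] [8.4 0.2 4.4] [ 8.5 -4.6  4.2]
253 [-95.6  -0.2 174.2] [10.1  0.2 -7.3] [10.2 -4.2 -7.5]
259 [-99.   -0.2 179.2] [  9.8   0.2 -13.4] [ 10.1  -4.  -14.1]
265 [-102.3   -0.2  184.4] [  9.8   0.2 -19.6] [ 10.4  -3.8 -20.8]
271 [-105.4   -0.2  189.5] [  9.9   0.2 -25.5] [  9.4  -3.7 -24.3]
277 [-1.082e+02 -1.000e-01  1.944e+02] [ 10.2   0.2 -31.1] [ 10.4  -3.5 -31.7]
283 [-1.109e+02 -1.000e-01  1.989e+02] [ 10.4   0.2 -36.4] [ 10.   -3.4 -35.7]
289 [-1.132e+02 -1.000e-01  2.020e+02] [ 10.1   0.2 -40.2] [  9.3  -3.3 -38.7]
295 [-1.151e+02 -1.000e-01  1.999e+02] [  7.4   0.2 -39.5] [ 11.2  -3.1 -46.5]
301 [-117.    -0.2  198.4] [  4.9   0.2 -39.2] [ 10.9  -3.  -49.7]
307 [-119.    -0.2  197.2] [  2.5   0.2 -39.2] [ 10.7  -2.9 -52.9]
```

{"api": "servo_tool", "payload": {"commands": [[1, [-0.011, 0, 0], [0, 0, 0]], [1, [-0.011, 0, 0], [0, 0, 0]], [1, [0, 0, 0.0125], [0, 0, 0]], [1, [0, 0, 0.0125], [0, 0, 0]], [1, [0.004, 0, 0], [0, 0, 0]], [1, [0.003, 0, 0], [0, 0, 0]], [1, [0, 0, 0], [0, 0, 0]]]}}

```text
time_s: 26.02
eef_pos: [502.2, 161.5, 134.3]
ee_rot: [0.03, 0.955, -0.1, 0.277]
force: [0.7, -0.2, 0.9]
grip_width: 0.001
grip_force: 0.0
```

{"api": "servo_tool", "payload": {"commands": [[1, [0.003, 0, -0.003], [0, 0, 0]], [1, [0.003, 0, -0.003], [0, 0, 0]], [1, [0.003, 0, -0.003], [0, 0, 0]], [1, [0, 0, 0], [0, 0, 0]]]}}

```text
time_s: 26.35
eef_pos: [502.9, 161.0, 145.9]
ee_rot: [0.031, 0.956, -0.1, 0.275]
force: [-8.6, 1.0, 0.4]
grip_width: -0.001
grip_force: 3.5
```

```bash
cat >> st.py <<'E'
c=rig.capture('wrist');L=toloc(wcloud(s,c),OA,YA)
print([L[v,280].round(0).tolist() for v in range(165,271,15)])
E
python3 st.py
```

```text
26.35 [-98.   -0.3 145.9] [-8.6  1.   0.4] [ 0.19  0.23  1.97 -0.49  0.46  2.36] [ 0.52  -0.114 -0.846]
[[-53.0, -0.0, 162.0], [-62.0, -0.0, 164.0], [-69.0, -0.0, 166.0], [-77.0, -0.0, 168.0], [-85.0, -0.0, 172.0], [-91.0, -0.0, 174.0], [-96.0, -0.0, 168.0], [-103.0, -0.0, 173.0]]
```

{"api": "servo_tool", "payload": {"commands": [[1, [0.002, 0, -0.003], [0, 0, 0]], [1, [0.0035, 0, -0.0026], [0, 0, 0]], [1, [0.0035, 0, -0.0025], [0, 0, 0]], [1, [0.0035, 0, -0.0025], [0, 0, 0]], [1, [0.0035, 0, -0.0024], [0, 0, 0]], [1, [0, 0, 0], [0, 0, 0]]]}}

```text
time_s: 26.9
eef_pos: [510.1, 159.8, 166.2]
ee_rot: [0.031, 0.955, -0.1, 0.276]
force: [-7.8, 0.4, 0.8]
grip_width: -0.001
grip_force: 3.0
```

```bash
python3 st.py
```

```text
26.9 [-90.8   0.  166.2] [-7.8  0.4  0.8] [ 0.19  0.21  1.93 -0.44  0.51  2.3 ] [ 0.522 -0.114 -0.846]
[[-39.0, -0.0, 167.0], [-50.0, -0.0, 173.0], [-59.0, -0.0, 178.0], [-68.0, -0.0, 182.0], [-77.0, -0.0, 192.0], [-84.0, -0.0, 193.0], [-89.0, -0.0, 190.0], [-95.0, -0.0, 192.0]]
```

{"api": "servo_tool", "payload": {"commands": [[1, [0.004, 0, -0.002], [0, 0, 0]], [1, [0.004, 0, -0.002], [0, 0, 0]], [1, [0.004, 0, -0.002], [0, 0, 0]], [1, [0.004, 0, -0.002], [0, 0, 0]], [1, [0.004, 0, -0.002], [0, 0, 0]], [1, [0, 0, 0], [0, 0, 0]]]}}

```text
time_s: 27.45
eef_pos: [522.7, 157.3, 185.8]
ee_rot: [0.03, 0.955, -0.1, 0.278]
force: [-1.3, -0.9, -0.2]
grip_width: -0.001
grip_force: 0.3
```

{"api": "servo_tool", "payload": {"commands": [[1, [0.004, 0, -0.001], [0, 0, 0]], [1, [0.004, 0, -0.001], [0, 0, 0]], [1, [0.004, 0, -0.001], [0, 0, 0]], [1, [0.004, 0, -0.0005], [0, 0, 0]], [1, [0.004, 0, 0], [0, 0, 0]], [1, [0, 0, 0], [0, 0, 0]]]}}

```text
time_s: 27.95
eef_pos: [537.6, 154.1, 198.8]
ee_rot: [0.031, 0.955, -0.1, 0.277]
force: [-0.5, 0.0, -0.3]
grip_width: 0.0
grip_force: 0.1
```

```bash
python3 st.py
```

```text
27.95 [-62.7   0.2 198.8] [-0.5  0.  -0.3] [ 0.16  0.21  1.83 -0.36  0.59  2.19] [ 0.524 -0.114 -0.844]
[[-2.0, 0.0, 181.0], [-2.0, 0.0, 159.0], [-1.0, 0.0, 131.0], [-28.0, 0.0, 180.0], [-49.0, 0.0, 222.0], [-55.0, 0.0, 222.0], [-59.0, 0.0, 212.0], [-67.0, 0.0, 225.0]]
```

{"api": "servo_tool", "payload": {"commands": [[1, [0.004, 0, 0], [0, 0, 0]], [1, [0.004, 0, 0.0005], [0, 0, 0]], [1, [0.004, 0, 0.001], [0, 0, 0]], [1, [0.004, 0, 0.001], [0, 0, 0]], [1, [0.004, 0, 0.0015], [0, 0, 0]], [1, [0, 0, 0], [0, 0, 0]]]}}

```text
time_s: 28.5
eef_pos: [556.2, 150.1, 205.7]
ee_rot: [0.031, 0.955, -0.1, 0.277]
force: [-0.5, -1.0, -0.4]
grip_width: 0.003
grip_force: 0.0
```

```bash
python3 st.py
```

```text
28.5 [-4.360e+01  2.000e-01  2.057e+02] [-0.5 -1.  -0.4] [ 0.14  0.24  1.78 -0.33  0.62  2.15] [ 0.523 -0.114 -0.845]
[[16.0, 0.0, 191.0], [7.0, 0.0, 191.0], [1.0, 0.0, 183.0], [-1.0, 0.0, 162.0], [-30.0, 0.0, 231.0], [-35.0, 0.0, 227.0], [-40.0, 0.0, 218.0], [-48.0, 0.0, 231.0]]
```

{"api": "servo_tool", "payload": {"commands": [[1, [0.0022, 0, 0.001], [0, 0, 0]], [1, [0.0022, 0, 0.001], [0, 0, 0]], [1, [0, 0, 0], [0, 0, 0]]]}}

```text
time_s: 28.8
eef_pos: [560.3, 149.2, 206.1]
ee_rot: [0.031, 0.955, -0.1, 0.277]
force: [-1.1, 0.4, -0.7]
grip_width: 0.001
grip_force: 0.4
```

{"api": "servo_tool", "payload": {"commands": [[1, [0.001, 0, 0.0005], [0, 0, 0]], [1, [0, 0, 0], [0, 0, 0]]]}}

```text
time_s: 28.97
eef_pos: [561.1, 149.1, 206.2]
ee_rot: [0.031, 0.955, -0.1, 0.277]
force: [-0.8, 0.5, 0.8]
grip_width: 0.001
grip_force: 0.7
```

```bash
python3 st.py
```

```text
28.9667 [-38.6   0.3 206.2] [-0.8  0.5  0.8] [ 0.14  0.24  1.77 -0.33  0.62  2.14] [ 0.522 -0.114 -0.845]
[[61.0, 0.0, 107.0], [12.0, 0.0, 190.0], [3.0, 0.0, 190.0], [-2.0, 0.0, 180.0], [-24.0, 0.0, 229.0], [-31.0, 0.0, 229.0], [-35.0, 0.0, 220.0], [-43.0, 0.0, 233.0]]
```

{"api": "servo_tool", "payload": {"commands": [[1, [0.001, 0, 0.0005], [0, 0, 0]], [1, [0.001, 0, 0.0005], [0, 0, 0]], [1, [0, 0, 0], [0, 0, 0]]]}}

```text
time_s: 29.27
eef_pos: [563.4, 148.6, 206.5]
ee_rot: [0.031, 0.955, -0.1, 0.277]
force: [-1.8, -0.4, 0.2]
grip_width: 0.001
grip_force: 0.7
```

{"api": "servo_tool", "payload": {"commands": [[1, [0.001, 0, 0.0005], [0, 0, 0]], [1, [0, 0, 0], [0, 0, 0]]]}}

```text
time_s: 29.43
eef_pos: [564.5, 148.4, 206.6]
ee_rot: [0.031, 0.955, -0.1, 0.277]
force: [-1.6, 0.2, 0.5]
grip_width: 0.001
grip_force: 0.7
```

{"api": "servo_tool", "payload": {"commands": [[1, [0.001, 0, 0.0005], [0, 0, 0]], [1, [0, 0, 0], [0, 0, 0]]]}}

```text
time_s: 29.6
eef_pos: [565.6, 148.1, 206.7]
ee_rot: [0.031, 0.955, -0.1, 0.277]
force: [-1.2, 1.3, -0.4]
grip_width: -0.002
grip_force: 0.7
```

{"api": "servo_tool", "payload": {"commands": [[1, [0.001, 0, 0.0005], [0, 0, 0]], [1, [0, 0, 0], [0, 0, 0]]]}}

```text
time_s: 29.77
eef_pos: [566.7, 147.9, 206.8]
ee_rot: [0.031, 0.955, -0.1, 0.277]
force: [-1.3, 0.3, 0.0]
grip_width: -0.003
grip_force: 0.7
```

{"api": "servo_tool", "payload": {"commands": [[1, [0.0012, 0, 0.0006], [0, 0, 0]], [1, [0, 0, 0], [0, 0, 0]]]}}

```text
time_s: 29.93
eef_pos: [568.0, 147.6, 206.9]
ee_rot: [0.031, 0.955, -0.1, 0.277]
force: [-2.2, -0.1, -0.7]
grip_width: -0.001
grip_force: 0.7
```

```bash
python3 st.py
```

```text
29.9333 [-31.5   0.3 206.9] [-2.2 -0.1 -0.7] [ 0.14  0.26  1.75 -0.32  0.62  2.13] [ 0.522 -0.114 -0.845]
[[118.0, -0.0, 2.0], [54.0, 0.0, 109.0], [10.0, 0.0, 191.0], [2.0, 0.0, 191.0], [-17.0, 0.0, 230.0], [-24.0, 0.0, 230.0], [-28.0, 0.0, 221.0], [-36.0, 0.0, 233.0]]
```

{"api": "servo_tool", "payload": {"commands": [[1, [0.0012, 0, 0.0006], [0, 0, 0]], [1, [0, 0, 0], [0, 0, 0]]]}}

```text
time_s: 30.15
eef_pos: [569.3, 147.3, 207.1]
ee_rot: [0.031, 0.955, -0.1, 0.277]
force: [-2.4, 0.5, -0.5]
grip_width: -0.0
grip_force: 0.7
```

{"api": "servo_tool", "payload": {"commands": [[1, [0.0012, 0, 0.0006], [0, 0, 0]], [1, [0, 0, 0], [0, 0, 0]]]}}

```text
time_s: 30.32
eef_pos: [570.3, 147.1, 207.0]
ee_rot: [0.031, 0.955, -0.1, 0.276]
force: [-4.6, 1.0, 0.4]
grip_width: -0.001
grip_force: 1.6
```

Force and grip reading are rising, so the stop is reached. One more small push, then I retreat.

{"api": "servo_tool", "payload": {"commands": [[1, [0.0008, 0, 0.0004], [0, 0, 0]], [1, [0, 0, 0], [0, 0, 0]], [1, [0, 0, 0], [0, 0, 0]]]}}

```text
time_s: 30.57
eef_pos: [570.8, 147.0, 206.8]
ee_rot: [0.031, 0.955, -0.1, 0.276]
force: [-7.1, 1.4, -0.7]
grip_width: -0.002
grip_force: 2.5
```

{"api": "servo_tool", "payload": {"commands": [[1, [-0.004, 0, -0.002], [0, 0, 0]], [1, [-0.01, 0, -0.01], [0, 0, 0]], [1, [-0.01, 0, -0.03], [0, 0, 0]], [1, [-0.01, 0, -0.035], [0, 0, 0]], [1, [0, 0, -0.035], [0, 0, 0]], [1, [0, 0, -0.03], [0, 0, 0]], [1, [0, 0, 0], [0, 0, 0]], [1, [0, 0, 0], [0, 0, 0]]]}}

```text
time_s: 31.23
eef_pos: [469.2, 169.3, 310.8]
ee_rot: [0.03, 0.955, -0.1, 0.279]
force: [-0.1, -1.3, -0.7]
grip_width: 0.002
grip_force: 0.0
```

```bash
python3 - <<'E'
from h import *;import rig
s=rig.sense();print(s['time_s'],toloc(s['eef_pos'],OA,YA),s['force'],s['joints'].round(2))
t=rig.capture('top');d=rig.capture('scene');c=rig.capture('wrist')
for n,W in(('top',cloud(t)),('wrist',wcloud(s,c)),('scene',cloud(d))):
    L=toloc(W.reshape(-1,3),OA,YA);k=L[(abs(L[:,1])<12)&(L[:,2]>205)&(L[:,2]<240)&(L[:,0]<15)&(L[:,0]>-45)]
    print(n,len(k),np.percentile(k,[1,50,99],axis=0).round(1).tolist() if len(k) else '')
o=np.hstack([cv2.resize(d['pixels'][130:280,200:350,::-1],(400,400)),cv2.resize(t['pixels'][130:280,170:370,::-1],(400,300))[:,:400] if 0 else cv2.resize(t['pixels'][130:280,190:340,::-1],(400,400))])
cv2.imwrite('pics/w9.png',o)
E
```

```text
31.2333 [-132.72032454    0.7257692   310.77656271] [-0.14713992 -1.2860531  -0.68406039] [ 0.23 -0.03  1.79 -0.3   0.88  2.14]
top 50 [[-23.7, -9.2, 222.6], [-17.5, -1.3, 230.6], [-10.3, 8.3, 234.4]]
wrist 505 [[-26.4, -8.0, 206.9], [-22.2, 0.8, 231.5], [-12.2, 9.6, 234.8]]
scene 45 [[-27.4, -9.6, 207.0], [-22.4, 1.0, 226.6], [-14.6, 8.3, 232.3]]
```

View pics/w9.png

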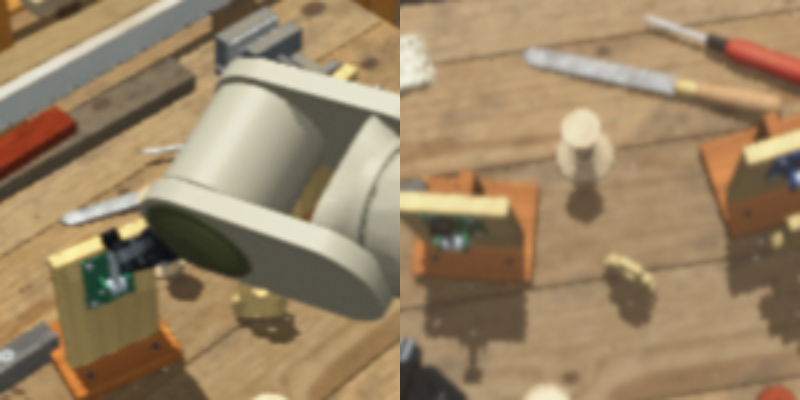

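The green knob is upright and the template hangs on the blue hook. The robot is clear, so I hand in.

```bash
python3 -c "
from rig import *
print(finish_job())"
```

```text
the job is handed in; nothing more can be done
None
```

The job is handed in (no verdict was returned): I pressed the blue arm onto its stop at about 15 N, hung the template on it by its hole, and folded the green arm up flat against its stop.

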